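# Pin the lamp-pole socket into line and drop in its bolt

### The arm

A 6-joint arm with a two-finger parallel gripper is mounted at the origin on the work surface. World frame = base frame: x ahead of the robot, y to its left, z up, the work surface at z = 0. Lengths are in mm, angles in rad, forces in N, time in s.
With the tool pointing down it reaches from about 350 to 875 mm from the base axis. Payload 4.2 kg.
Tool frame: the origin (TCP) lies midway between the tips of the shut fingers; the grasp point (between the pads) lies 19 mm behind it; z points along the fingers, y is the line along which they close (so a half turn about z gives the same grasp; the last joint's range is limited). The gripper opens to 85 mm and grips with 20 to 120 N. Pads are 22 mm wide; open, the fingers measure 114 mm over their backs; the gripper's body (76 mm by 85 mm) begins 54 mm behind the grasp point. The pads swing forward as they close: fully open they stand 13 mm farther back than shut.
Start: joints at [-0.919, 0.385, 0.008, 0, -1.194, -0.259], TCP at [239.249, -577.373, 231.312] pointing down, gripper open.
Joint ranges: [-3.14, 3.14], [-1.21, 2.06], [-1.07, 1.41], [-3.16, 2.05], [-2.99, -0.16], [-3.1, 3.1]. Speed limits (rad/s): [2.79, 2.79, 3.14, 3.14, 3.14, 3.14].

### API

Orientations are given as a unit quaternion [x, y, z, w].
In Python, from bench import arm gives the robot as it stands.
- The arm moves only by the tool send_rows, never from a script. Its argument "targets" is a list of rows, each an object of numbers: "gripper": the gripper command: -1 is fully open, 1 is shut, values between are in proportion; "x", "y", "z": the shift along the tool's x, y, z in cm; "ax", "ay", "az": the turn, a rotation vector about the tool's x, y, z in degrees. A call has 1 to 5 rows; each row shifts and turns the commanded pose from where the row before left it, along the tool's axes as they then stand; what a row does not reach is not made up. A row lasts 1/12 s, in which the tool goes at most 41.7 mm and 7.16 degrees, less where a joint would pass 70% of its speed; a pose out of reach is approached as far as the arm can. A call is refused whole if a number of a shift passes 4.17 or a number of a turn 7.16, either way. A call with a gripper value outside its range is refused whole. The fingers move at their own pace and stop on an object; the grip force is fixed at half the most. Time passes only in rows, so rows that do not move let the fingers close. It gives the time, the measured TCP pose, the force, the opening and the grip force at its end, in the units of the state.
- arm.read_state(): the state, without advancing time (a new reading comes with each control period).
- arm.get_image(name): name is "side" or "top"; returns (picture, depth): 420x560x3 uint8, red, green, blue; 420x560 float32, mm along the optical axis (not along the pixel's ray), 0 where there is no reading.
- arm.camera_model(name): a dict with "fx", "fy", "cx", "cy" (pixels), "cam_to_world" (4x4, takes a point from camera to world coordinates). Camera axes: x right, y down, z forward; pixel columns grow to the right and rows downward; lengths in mm; the calibration is good to about 2 mm. A picture is of the moment at which its call begins. camera_model takes no time and is no camera call.
- arm.job_done(): hands the job in; it is judged then, once.
Trained networks look in the newest picture that a camera, given by its name, has taken for a name from the list of things; names that differ only in an ending like _2 or _b are one class to them, and where a whole thing is asked for, a point or a joint stands for the part that bears it (a point fixed in the world has none). Each returns a list of dicts, best first, with "score" (0 to 1); they miss things now and then, are a little off and sometimes report something else, mostly with a low value. They report only what shows in the picture. A call takes as long as a camera call.
- arm.boxes_of(camera, thing): "rect" ([left, top, width, height] in pixels, round what is visible of it).
The state is a dict: "clock": time; "joints": joint angles; "joint_vel": joint speeds; "joint_efforts": joint torques, N m; "position": TCP position; "ee_rot": TCP orientation; "contact_force": force on the tool from outside, world axes, zero at the start; "wrist_torque": the same for the moment, N m; "gripper_width": finger opening in mm; "grasp_force": force on a finger pad.
Only numpy, scipy, OpenCV 4.12 (cv2) and the standard library are available. Lean on these libraries where they do the work, as an engineer would, in place of code of your own. Each camera call takes 0.05 s, during which the arm holds its last target. There are 200 camera calls.

### The job

The steel socket for the terrace lamp pole is held by only one fitted bolt, and its flange has shifted and swung round on it, so its holes no longer line up with those of the anchor block underneath. Take the red-handled taper pin from the wooden stand, feel its tip through the flange hole diagonally opposite the fitted bolt into the hole below, and press it fully home with steady pressure, never ramming it, so that the pin and not the gripper pulls the flange into line; leave it standing there. Then drop the brass bolt fully home in one of the two remaining open holes, let go of everything, and leave the things on the counter where they are.

Things in the scene. Friction and masses are not known exactly. Their poses are not given: they have to be found in the camera images.
- socket: lamp-pole socket, fixed to the counter: black pad 160 x 160 x 12 mm, dark steel anchor block 130 x 130 x 26 mm (up to 5 mm and 0.05 rad askew on the pad, so this pose does not give its holes), bright flange 118 x 118 x 8 mm with a tube in its middle (49 mm across, 36 mm tall). Flange top 46 mm above the counter. Origin: centre of the pad's underside, x, y along its sides, z up
- fitted_bolt (a point): the fitted bolt's axis at the flange's top (head 15 mm tall), in a slot of the flange that points at pin_hole. The flange can turn about this bolt and slide along the slot, both stiffly: about 3 N at pin_hole. Flange and block have the same holes, 13.5 mm across, at the corners of an 88 mm square, straight through both; the pad closes them 34 mm below the flange's top
- pin_hole (a point): centre of the flange's hole for the pin, at its top surface, about 124 mm from the fitted bolt, diagonally opposite; z up. The block's matching hole, 8 mm farther down, lies up to 9 mm off to any side of this point (up to 6.5 mm around the fitted bolt, up to 5.5 mm towards or away from it). Where is not measured: feel for it, or look through the hole
- bolt_hole_a (a point): centre of an open flange hole, at the flange's top surface, 88 mm from pin_hole, on its right as seen from the fitted bolt
- bolt_hole_b (a point): centre of the other open flange hole, at the flange's top surface, 88 mm from pin_hole, on its left as seen from the fitted bolt
- pin: taper pin, 125 g, upright in one of the stand's bores. Origin: on its axis, mid-handle; z up along it. Red handle 18 mm across, 21 mm either way, 3 mm button on top; collar 24 mm across, 5 mm thick, underside 26 mm below the origin (meets the flange when home); below it shank 12.5 mm across for 10 mm, then taper for 19 mm to 7 mm across, rounded tip 56 mm below the origin. The taper multiplies a push: 15 to 20 N drives it
- bolt: brass bolt, 60 g, standing in the stand's other bore. Origin: on its axis, 9.5 mm above the underside of its washer. Round head 19 mm across and 14 mm tall on a washer 24 mm across and 2.5 mm thick (head top 7 mm above the origin); shank 11 mm across, 30 mm long below the washer, its last 6 mm tapering to 5 mm
- stand: hardwood stand, fixed, 56 x 150 x 44 mm, with two bores 16 mm across, 84 mm apart along its y; origin at the centre of its underside. The pin's collar and the bolt's washer rest on its top; which is in which bore varies
- pepper_mill: pepper mill, bystander: clear plastic body with black core and dark steel cap, 53 mm across, 108 mm tall; origin at the centre of its underside
- salt_mill: salt mill, bystander: the same with a white core; origin at the centre of its underside
- shot_glass: small clear glass, bystander, 48 mm across, 65 mm tall; origin at the centre of its underside
- steel_bowl: stainless bowl, bystander, 130 mm across, 55 mm tall; origin at the centre of its underside
- clay_bowl: terracotta bowl, bystander, 120 mm across, 60 mm tall; origin at the centre of its underside
- spanner: steel spanner lying on the counter, bystander, 170 mm long; origin at the middle, on its underside
- bottle: green bottle with a yellow label, bystander, 80 mm across, 240 mm tall; origin at the centre of its underside

How it is judged:
By the outcome, as a careful person would: the job done as asked, in the order asked, and still so for the second after the job is handed in, with the robot touching nothing.
It also fails if it takes over 72 s, if anything falls off the work surface, if the arm or the gripper's body presses on something with over 40 N, if the wrist force passes 120 N, or if a joint passes its speed limit or range.

## Working session

There is one attempt and no reset: what is moved stays moved. The work goes in short steps, Python scripts to look and compute and a tool call to move; the robot and the scene stay as the last step left them, time stands still between calls to the robot, and variables do not carry over. Pictures are saved under pics/ and viewed, at most 10 in all, crops included, and the job is handed in when it is done.

Besides the shell and the picture viewer there is one more tool, called after "Request:" by a JSON object that holds its "method" and its "body". send_rows: Moves the arm, as the interface text tells. Its arguments: {"type":"object","properties":{"targets":{"type":"array"}},"required":["targets"]}

```bash
ls; mkdir -p pics
cat > h.py <<'E'
import numpy as np, cv2
from bench import arm
def take(n):
    p,d=arm.get_image(n); np.savez(f'{n}.npz',p=p,d=d); return p,d
def world(n,u,v,z):
    m=arm.camera_model(n);T=np.array(m['cam_to_world']);u=np.asarray(u,float);v=np.asarray(v,float);z=np.asarray(z,float)
    P=np.stack([(u-m['cx'])/m['fx']*z,(v-m['cy'])/m['fy']*z,z],-1)
    return P@T[:3,:3].T+T[:3,3]
def plane(n,u,v,h):
    m=arm.camera_model(n);T=np.array(m['cam_to_world'])
    r=T[:3,:3]@np.array([(u-m['cx'])/m['fx'],(v-m['cy'])/m['fy'],1]);o=T[:3,3]
    return o+r*(h-o[2])/r[2]
def cloud(n):
    f=np.load(f'{n}.npz');d=f['d'];v,u=np.mgrid[:d.shape[0],:d.shape[1]]
    return f['p'],d,world(n,u,v,d)
E
python3 - <<'E'
from h import *
for n in('top','side'):
    p,d=take(n); cv2.imwrite(f'pics/{n}0.png',p[:,:,::-1])
    m=arm.camera_model(n);print(n,m['fx'],m['fy'],m['cx'],m['cy'],np.round(m['cam_to_world'],3).tolist())
    for t in('socket','pin','bolt','stand','fitted_bolt','pin_hole','bolt_hole_a'):
        print(t,[(r['rect'],round(r['score'],2)) for r in arm.boxes_of(n,t)][:3])
print(arm.read_state())
E
```

```text
pics
top 537.3923405412353 537.3923405412353 281.32641901418197 207.82572299111106 [[-0.005, -0.983, 0.181, 298.021], [-1.0, 0.005, -0.003, -30.79], [0.002, -0.181, -0.983, 1537.509], [0.0, 0.0, 0.0, 1.0]]
socket [([211.5, 188.9, 57.0, 59.4], 0.73), ([452.1, 244.3, 37.7, 30.9], 0.39)]
pin [([211.2, 191.8, 47.3, 44.4], 0.53), ([225.6, 124.0, 16.9, 23.7], 0.49), ([212.0, 190.1, 56.7, 56.7], 0.24)]
bolt [([312.1, 190.6, 57.2, 37.9], 0.65), ([350.0, 198.3, 10.3, 6.1], 0.4)]
stand [([313.8, 190.9, 54.8, 39.2], 0.82), ([79.9, 226.3, 38.7, 41.6], 0.54)]
fitted_bolt [([213.9, 193.9, 44.9, 41.1], 0.71)]
pin_hole [([215.9, 191.5, 42.2, 43.8], 0.95)]
bolt_hole_a [([214.1, 191.4, 41.6, 46.3], 0.87), ([102.5, 168.7, 28.4, 25.1], 0.61)]
side 390.8374735474291 390.8374735474291 277.556705580718 209.88607600880903 [[-0.789, -0.366, 0.493, 67.854], [-0.614, 0.493, -0.616, 611.422], [-0.018, -0.789, -0.614, 714.248], [0.0, 0.0, 0.0, 1.0]]
socket [([214.3, 224.6, 86.7, 68.3], 0.57)]
pin [([310.2, 187.5, 9.3, 16.3], 0.67)]
bolt [([90.7, 288.4, 42.0, 54.9], 0.54), ([315.2, 175.2, 7.8, 13.1], 0.43)]
stand
[... 300 characters left out ...]
1,  3.84628727e-01,  7.88079410e-03, -2.56217911e-05,
       -1.19399245e+00, -2.58599114e-01]), 'joint_vel': array([ 4.06679919e-05, -1.61817976e-03, -4.48477860e-04,  2.73483142e-04,
       -7.25749606e-04,  1.05990345e-03]), 'joint_efforts': array([-2.26363145e-04, -3.92029738e+01,  1.88605785e+01,  4.19035077e+00,
       -2.66352517e-04,  8.21490076e-08]), 'position': array([ 239.26490842, -577.35045118,  231.34379944]), 'ee_rot': array([-1.95149542e-01,  9.80773499e-01, -1.98904192e-05,  2.29930473e-05]), 'contact_force': array([-0.30758155, -0.39212982, -0.0471008 ]), 'wrist_torque': array([-0.00686424, -0.01622528, -0.01406544]), 'grasp_force': 0.0, 'gripper_width': 85.52622673795827}
```

View pics/top0.png

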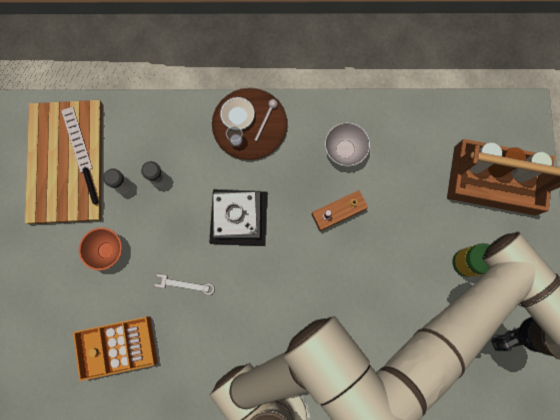

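View pics/side0.png

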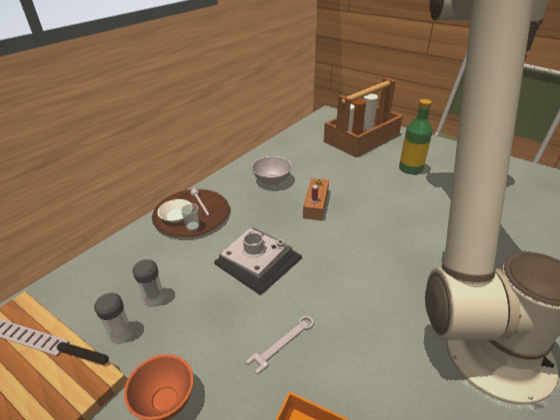

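The top view shows the socket at about (238,216) and the stand at (340,211), with the pin at about (328,214) and the bolt at (353,203). The fitted bolt's head seems to be at about (249,226). I'll zoom in.

Run:
```python
from h import *
pt,dt,wt=cloud('top');ps,ds,ws=cloud('side')
def c(p,x,y,w,h,W,H): return cv2.resize(p[y:y+h,x:x+w],(W,H),interpolation=cv2.INTER_CUBIC)
a=c(pt,205,184,66,66,396,396);b=c(ps,210,222,96,72,400,300)
s=c(pt,310,186,60,45,266,200);s2=c(ps,296,170,48,54,178,200)
im=np.zeros((600,800,3),np.uint8);im[:396,:396]=a;im[:300,400:800]=b;im[396:596,:266]=s;im[396:596,400:578]=s2
cv2.imwrite('pics/crops.png',im[:,:,::-1])
# depths by height
z=wt[...,2]
for nm,(x,y,w,h) in dict(sock=(205,184,66,66),stand=(308,184,66,50)).items():
    Z=z[y:y+h,x:x+w]; print(nm,np.histogram(Z,bins=[-5,5,8,16,34,42,44,46,48,50,55,65,80,85,95,110]))
def rect(x,y,w,h,lo,hi):
    P=wt[y:y+h,x:x+w].reshape(-1,3);P=P[(P[:,2]>lo)&(P[:,2]<hi)];r=cv2.minAreaRect(P[:,:2].astype(np.float32));print(lo,hi,len(P),r,np.median(P[:,2]))
rect(205,184,66,66,43,51);rect(205,184,66,66,6,18);rect(205,184,66,66,74,90)
rect(308,184,66,50,40,48);rect(308,184,66,50,53,75);rect(308,184,66,50,78,110);
```

```text
sock (array([1124,  212,  682,  181,  537,  316,  378,  316,  152,  124,   52,
         67,   30,    4,    0]), array([ -5,   5,   8,  16,  34,  42,  44,  46,  48,  50,  55,  65,  80,
        85,  95, 110]))
stand (array([1818,   81,   34,   52,  364,  226,  180,  126,   46,   32,   35,
          5,    5,   23,    9]), array([ -5,   5,   8,  16,  34,  42,  44,  46,  48,  50,  55,  65,  80,
        85,  95, 110]))
43 51 1073 ((556.0553588867188, 94.6793212890625), (126.42765808105469, 127.72245788574219), 0.025972342118620872) 45.8990341598128
6 18 877 ((553.6544799804688, 90.90258026123047), (190.63739013671875, 188.75787353515625), 1.141862154006958) 10.768841380634058
74 90 67 ((558.6881103515625, 96.04146575927734), (46.93440246582031, 47.47574234008789), 49.28971481323242) 80.03652701350416
40 48 725 ((569.0569458007812, -200.48687744140625), (56.38017654418945, 150.9148712158203), 25.30758285522461) 43.52219816940442
53 75 48 ((576.4739990234375, -195.927734375), (33.56188201904297, 102.47579956054688), 24.9564208984375) 58.06189112859283
78 110 37 ((550.2113037109375, -162.50802612304688), (16.290475845336914, 16.988046646118164), 0.3029603958129883) 93.13319418703918
```

View pics/crops.png

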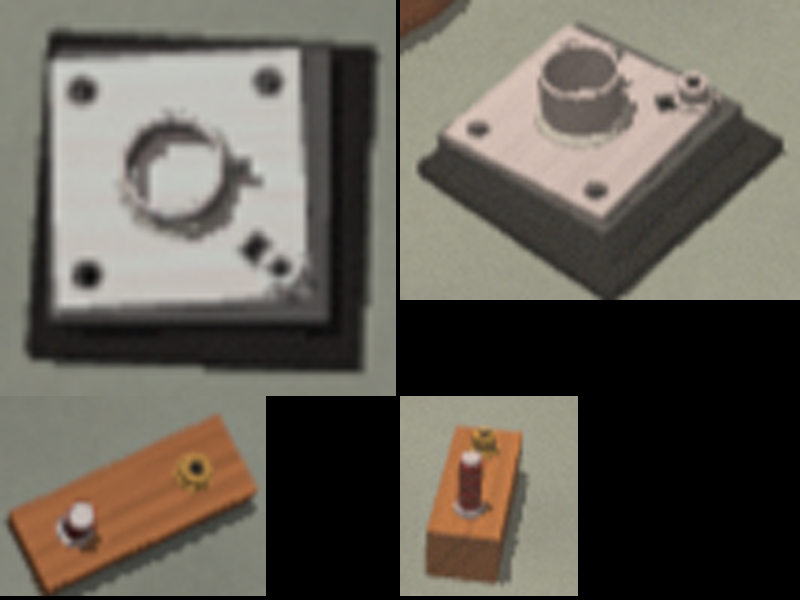

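The zoom shows three open holes in the top view, at (218.7,199.2), (249.5,197.7) and (219.5,229.8). The fitted bolt is at lower right (~252,229). So pin_hole is the upper-left one (+x,+y), a is the upper-right and b the lower-left. The pin is in the stand's near-left bore and the bolt in the other. The block sticks out to the right and below the flange.

```bash
cat > m.py <<'E'
from h import *
for n in('top','side'):
    L=[arm.get_image(n) for _ in range(8)]
    p=np.mean([a.astype(float) for a,_ in L],0);d=np.stack([b for _,b in L]);d[d==0]=np.nan
    np.savez(f'{n}.npz',p=p.astype(np.float32),d=np.nanmean(d,0))
E
python3 - <<'E'
exec(open('m.py').read())
from scipy.optimize import least_squares
def proj(n,P):
    m=arm.camera_model(n);T=np.array(m['cam_to_world']);q=(np.asarray(P)-T[:3,3])@T[:3,:3]
    return np.stack([q[:,0]/q[:,2]*m['fx']+m['cx'],q[:,1]/q[:,2]*m['fy']+m['cy']],1)
def cen(n,u,v,r,z=46):
    g=np.load(f'{n}.npz')['p'].mean(2);u0,v0=int(round(u)),int(round(v));w=g[v0-r:v0+r+1,u0-r:u0+r+1]
    V,U=np.mgrid[v0-r:v0+r+1,u0-r:u0+r+1];k=np.clip(np.percentile(w,75)-w-15,0,None)
    c=(k*U).sum()/k.sum(),(k*V).sum()/k.sum();return np.round(c,2),plane(n,*c,z).round(1)
print('T pin',cen('top',218.7,199.2,4),'a',cen('top',249.5,197.7,4),'b',cen('top',219.5,229.8,4))
# side crop scale 400/96=4.17
for nm,(x,y) in dict(p1=(78,128),p2=(196,189)).items(): print('S',nm,cen('side',210+x/4.167,222+y/4.167,3))
# edge-crossing profiles: top camera, horizontal and vertical line scans
g=np.load('top.npz')['p'].mean(2)
print('row 205..',[ [int(v) for v in g[r,252:270]] for r in (195,205,214,222)])
print('cols bottom',[ [int(v) for v in g[230:248,c]] for c in (222,230,238,246)])
print('left',[ [int(v) for v in g[r,207:217]] for r in (200,214,226)])
print('top',[ [int(v) for v in g[186:197,c]] for c in (220,235,248)])
p=np.load('top.npz')['p']
s=np.load('side.npz')['p']
big=cv2.resize(s[222:292,210:306],(768,560),interpolation=cv2.INTER_CUBIC).clip(0,255).astype(np.uint8)
cv2.imwrite('pics/sidebig.png',big[:,:,::-1])
print('proj side of holes',proj('side',[[600,140,46],[510,140,46],[600,50,46]]))
E
```

```text
T pin (array([218.26, 198.68]), array([599.5, 143.4,  46. ])) a (array([249.26, 197.23]), array([603.3,  55.7,  46. ])) b (array([219.14, 229.45]), array([511.6, 139.5,  46. ]))
S p1 (array([228.29, 252.62]), array([597.5, 146.7,  46. ]))
S p2 (array([256.52, 267.38]), array([509.9, 143. ,  46. ]))
row 205.. [[191, 194, 177, 83, 74, 77, 79, 71, 24, 17, 27, 29, 29, 27, 32, 68, 125, 127], [193, 193, 181, 116, 78, 76, 78, 71, 24, 18, 30, 30, 30, 29, 36, 78, 127, 128], [193, 194, 195, 179, 90, 75, 77, 71, 25, 17, 28, 30, 28, 31, 69, 130, 131, 130], [190, 190, 191, 176, 89, 76, 76, 59, 21, 17, 29, 29, 28, 32, 74, 132, 132, 130]]
cols bottom [[168, 185, 191, 191, 170, 106, 72, 51, 22, 16, 25, 29, 29, 26, 54, 113, 131, 131], [188, 189, 190, 190, 147, 95, 79, 53, 22, 16, 26, 31, 30, 27, 47, 112, 131, 131], [188, 188, 190, 189, 125, 73, 77, 52, 21, 24, 29, 30, 30, 27, 37, 104, 129, 131], [188, 188, 187, 152, 97, 76, 78, 51, 21, 25, 29, 30, 30, 30, 28, 54, 114, 131]]
left [[133, 132, 132, 131, 118, 74, 131, 190, 183, 137], [129, 129, 130, 120, 54, 32, 101, 192, 194, 192], [128, 129, 122, 71, 30, 34, 89, 168, 190, 190]]
top [[131, 132, 132, 86, 35, 38, 73, 125, 178, 196, 185], [131, 130, 130, 112, 65, 39, 85, 168, 193, 194, 193], [129, 129, 131, 129, 85, 58, 139, 184, 189, 140, 82]]
proj side of holes [[229.43125208 250.66062553]
 [257.31608943 266.63318944]
 [253.25169315 231.41695547]]
```

View pics/sidebig.png

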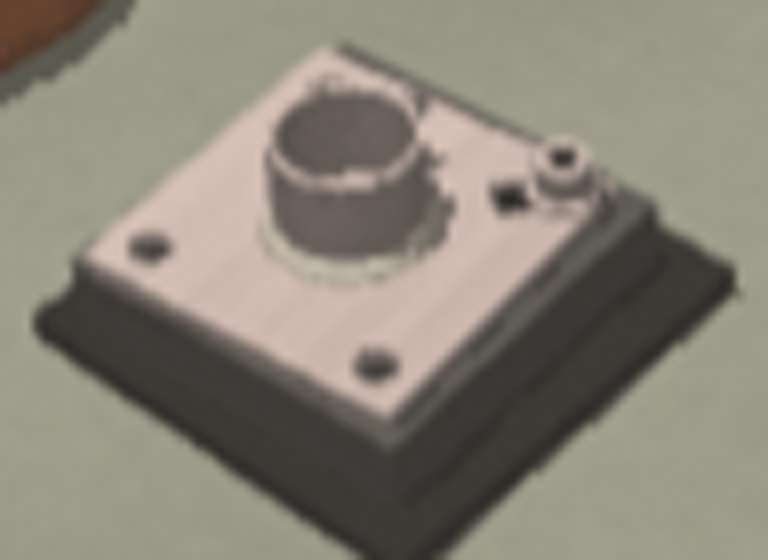

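Run:
```python
from h import *
g=np.load('top.npz')['p'].mean(2)
def cross(a,thr):  # falling crossing of thr after flange
    for i in range(len(a)-1):
        if a[i]>=thr>a[i+1]: return i+(a[i]-thr)/(a[i]-a[i+1])
R=np.array([[254+cross(g[r,254:266],48),r] for r in range(194,228)])
B=np.array([[c,232+cross(g[232:242,c],48)] for c in range(217,252)])
RF=np.array([[246+cross(g[r,246:266],135),r] for r in range(202,222)])
BF=np.array([[c,226+cross(g[226:242,c],135)] for c in range(224,246)])
def fit(n,E,h):
    W=np.array([plane('top',u,v,h) for u,v in E])[:,:2].astype(np.float32)
    vx,vy,x,y=cv2.fitLine(W,cv2.DIST_HUBER,0,.01,.01).ravel();d=W-[x,y];print(n,'dir',vx.round(4),vy.round(4),'pt',x.round(1),y.round(1),'rms',np.std(d@[-vy,vx]).round(2));return np.array([x,y]),np.array([vx,vy])
def inter(a,b): s=np.linalg.solve(np.c_[a[1],-b[1]],b[0]-a[0]);return a[0]+s[0]*a[1]
r,b=fit('Bright',R,38),fit('Bbottom',B,38);rf,bf=fit('Fright',RF,46),fit('Fbottom',BF,46)
for nm,(q,w),half in(('block',(r,b),65),('flange',(rf,bf),59)):
    c=inter(q,w);ux=q[1]*np.sign(q[1][0]);uy=w[1]*np.sign(w[1][1]);th=(np.arctan2(ux[1],ux[0])+np.arctan2(-uy[0],uy[1]))/2
    e=np.array([np.cos(th),np.sin(th)]);f=np.array([-e[1],e[0]])
    C=c+half*(e+f);print(nm,'th',th.round(4),'corner',c.round(1),'pinhole',(C+44*(e+f)).round(1),'bolt',(C-44*(e+f)).round(1),'a',(C+44*(e-f)).round(1),'b',(C+44*(f-e)).round(1))
```

```text
Bright dir 1.0 -0.0024 pt 574.3 27.0 rms 0.18
Bbottom dir 0.0041 1.0 pt 490.7 89.3 rms 0.05
Fright dir 0.9986 0.0537 pt 561.4 38.7 rms 0.35
Fbottom dir 0.0435 -0.9991 pt 498.8 94.1 rms 0.18
block th -0.0032 corner [490.5  27.2] pinhole [599.8 135.8] bolt [511.6  48.1] a [599.6  47.8] b [511.8 136.1]
flange th 0.0486 corner [501.3  35.5] pinhole [599.2 143.4] bolt [515.6  51.2] a [603.5  55.5] b [511.3 139.1]
```

The block's edges put its pin hole at (599.8,135.8). The flange's hole is at (599.3,143.4) from both the edges and the hole centroids, so the offset is about 7.5 mm towards -y. That splits into 5.7 mm tangential and 5.0 mm radial, both within the stated limits. The pin is at (551,-162.5). I'll rise and turn first.

Request:
{"method": "send_rows", "body": {"targets": [{"gripper":-1,"z":-1.5,"az":-4.5},{"gripper":-1,"z":-1.5,"az":-4.5},{"gripper":-1,"z":-1.5,"az":-4.5},{"gripper":-1,"z":-1.5,"az":-4.5},{"gripper":-1,"z":-1.5,"az":-4.5}]}}

```text
$.targets[0]: bad value
```

```bash
cat >> h.py <<'E'
from scipy.spatial.transform import Rotation as Ro
def delta(x,y,z):
    s=arm.read_state();R=Ro.from_quat(s['ee_rot']).as_matrix()
    return (R.T@(np.array([x,y,z])-s['position'])/10).round(2)
E
cat > s.py <<'E'
from h import *
import sys
s=arm.read_state();R=Ro.from_quat(s['ee_rot']).as_matrix()
print('t',round(s['clock'],2),'pos',s['position'].round(1),'y',R[:,1].round(3),'F',s['contact_force'].round(1),'Ftool',(R.T@s['contact_force']).round(1),'w',round(s['gripper_width'],1),'g',round(s['grasp_force'],1))
if len(sys.argv)>3: print('delta cm',delta(*map(float,sys.argv[1:4])))
E
python3 s.py 551 -162.5 306; python3 -c "
from h import *
print(arm.read_state()['joints'].round(2));print(plane('top',480,262,100))"
```

```text
t 1.6 pos [ 239.3 -577.4  231.3] y [-0.383  0.924 -0.   ] F [-1.1 -0.2  0.1] Ftool [ 1.1  0.2 -0.1] w 85.7 g 0.0
delta cm [-44.68  26.39  -7.47]
[-0.92  0.38  0.01  0.   -1.19 -0.26]
[ 412.82901376 -565.00929918  100.        ]
```

Request:
{"method": "send_rows", "body": {"targets": [{"gripper":-1.0,"x":0.0,"y":0.0,"z":-1.5,"ax":0.0,"ay":0.0,"az":-4.5},{"gripper":-1.0,"x":0.0,"y":0.0,"z":-1.5,"ax":0.0,"ay":0.0,"az":-4.5},{"gripper":-1.0,"x":0.0,"y":0.0,"z":-1.5,"ax":0.0,"ay":0.0,"az":-4.5},{"gripper":-1.0,"x":0.0,"y":0.0,"z":-1.5,"ax":0.0,"ay":0.0,"az":-4.5},{"gripper":-1.0,"x":0.0,"y":0.0,"z":-1.5,"ax":0.0,"ay":0.0,"az":-4.5}]}}

```text
clock: 2.02
position: [239.2, -577.3, 307.1]
ee_rot: [-0.385, 0.923, -0.0, -0.0]
contact_force: [0.2, -1.2, 0.2]
gripper_width: 85.5
grasp_force: 0.0
```

```bash
python3 s.py 551 -162.5 306
```

```text
t 2.02 pos [ 239.2 -577.3  307.1] y [-0.71   0.704 -0.   ] F [ 0.2 -1.2  0.2] Ftool [ 0.7 -0.9 -0.2] w 85.5 g 0.0
delta cm [-51.41   7.08   0.11]
```

Request:
{"method": "send_rows", "body": {"targets": [{"gripper":-1,"x":-3.4,"y":0.47,"z":0,"ax":0,"ay":0,"az":0},{"gripper":-1,"x":-3.4,"y":0.47,"z":0,"ax":0,"ay":0,"az":0},{"gripper":-1,"x":-3.4,"y":0.47,"z":0,"ax":0,"ay":0,"az":0},{"gripper":-1,"x":-3.4,"y":0.47,"z":0,"ax":0,"ay":0,"az":0},{"gripper":-1,"x":-3.4,"y":0.47,"z":0,"ax":0,"ay":0,"az":0}]}}

```text
clock: 2.43
position: [343.4, -439.2, 306.5]
ee_rot: [-0.383, 0.924, -0.0, 0.0]
contact_force: [2.0, 0.2, 0.4]
gripper_width: 85.3
grasp_force: 0.0
```

Request:
{"method": "send_rows", "body": {"targets": [{"gripper":-1,"x":-3.4,"y":0.47,"z":0,"ax":0,"ay":0,"az":0},{"gripper":-1,"x":-3.4,"y":0.47,"z":0,"ax":0,"ay":0,"az":0},{"gripper":-1,"x":-3.4,"y":0.47,"z":0,"ax":0,"ay":0,"az":0},{"gripper":-1,"x":-3.4,"y":0.47,"z":0,"ax":0,"ay":0,"az":0},{"gripper":-1,"x":-3.4,"y":0.47,"z":0,"ax":0,"ay":0,"az":0}]}}

```text
clock: 2.85
position: [447.1, -302.2, 306.6]
ee_rot: [-0.383, 0.924, -0.0, 0.0]
contact_force: [0.4, -0.7, 0.7]
gripper_width: 85.2
grasp_force: 0.0
```

Request:
{"method": "send_rows", "body": {"targets": [{"gripper":-1,"x":-3.4,"y":0.47,"z":0,"ax":0,"ay":0,"az":0},{"gripper":-1,"x":-3.4,"y":0.47,"z":0,"ax":0,"ay":0,"az":0},{"gripper":-1,"x":-3.4,"y":0.47,"z":0,"ax":0,"ay":0,"az":0},{"gripper":-1,"x":-3.4,"y":0.47,"z":0,"ax":0,"ay":0,"az":0},{"gripper":-1,"x":0,"y":0,"z":2,"ax":0,"ay":0,"az":0}]}}

```text
clock: 3.27
position: [534.3, -191.1, 289.7]
ee_rot: [-0.385, 0.923, -0.003, 0.004]
contact_force: [-0.1, -0.6, 0.1]
gripper_width: 85.5
grasp_force: 0.0
```

```bash
python3 s.py 551 -162.5 120
```

```text
t 3.27 pos [ 534.3 -191.1  289.7] y [-0.711  0.703 -0.008] F [-0.1 -0.6  0.1] Ftool [ 0.5 -0.3 -0.1] w 85.5 g 0.0
delta cm [-3.12  0.96 16.98]
```

Request:
{"method": "send_rows", "body": {"targets": [{"gripper":-1,"x":-1.6,"y":0.4,"z":4,"ax":0,"ay":0,"az":0},{"gripper":-1,"x":-1.5,"y":0.4,"z":4,"ax":0,"ay":0,"az":0},{"gripper":-1,"x":0,"y":0,"z":4,"ax":0,"ay":0,"az":0},{"gripper":-1,"x":0,"y":0,"z":4,"ax":0,"ay":0,"az":0},{"gripper":-1,"x":0,"y":0,"z":0,"ax":0,"ay":0,"az":0}]}}

```text
clock: 3.68
position: [539.3, -166.4, 120.9]
ee_rot: [-0.382, 0.924, 0.005, -0.007]
contact_force: [-0.8, 1.1, -1.2]
gripper_width: 85.5
grasp_force: 0.0
```

Request:
{"method": "send_rows", "body": {"targets": [{"gripper":-1,"x":0,"y":0,"z":0,"ax":0,"ay":0,"az":0}]}}

```text
clock: 3.77
position: [544.1, -167.7, 127.8]
ee_rot: [-0.383, 0.924, 0.001, -0.002]
contact_force: [1.1, -0.9, 1.3]
gripper_width: 85.5
grasp_force: 0.0
```

```bash
python3 s.py 551 -162.5 55
```

```text
t 3.77 pos [ 544.1 -167.7  127.8] y [-0.708  0.707  0.003] F [ 1.1 -0.9  1.3] Ftool [-0.2 -1.4 -1.3] w 85.5 g 0.0
delta cm [-0.88 -0.14  7.28]
```

Request:
{"method": "send_rows", "body": {"targets": [{"gripper":-1,"x":-0.4,"y":0,"z":0,"ax":0,"ay":0,"az":0},{"gripper":-1,"x":-0.4,"y":-0.1,"z":0,"ax":0,"ay":0,"az":0},{"gripper":-1,"x":0,"y":0,"z":0,"ax":0,"ay":0,"az":0},{"gripper":-1,"x":0,"y":0,"z":0,"ax":0,"ay":0,"az":0},{"gripper":-1,"x":0,"y":0,"z":0,"ax":0,"ay":0,"az":0}]}}

```text
clock: 4.18
position: [552.0, -162.6, 130.4]
ee_rot: [-0.383, 0.924, -0.001, 0.001]
contact_force: [0.6, -0.5, 0.0]
gripper_width: 85.5
grasp_force: 0.0
```

```bash
python3 s.py 551 -162.5 55
```

```text
t 4.18 pos [ 552.  -162.6  130.4] y [-0.707  0.707 -0.002] F [ 0.6 -0.5  0. ] Ftool [-0.1 -0.8 -0. ] w 85.5 g 0.0
delta cm [0.07 0.09 7.54]
```

Request:
{"method": "send_rows", "body": {"targets": [{"gripper":-1,"x":0.06,"y":0.08,"z":2,"ax":0,"ay":0,"az":0},{"gripper":-1,"x":0,"y":0,"z":2,"ax":0,"ay":0,"az":0},{"gripper":-1,"x":0,"y":0,"z":2,"ax":0,"ay":0,"az":0},{"gripper":-1,"x":0,"y":0,"z":1,"ax":0,"ay":0,"az":0},{"gripper":-1,"x":0,"y":0,"z":0.5,"ax":0,"ay":0,"az":0}]}}

```text
clock: 4.6
position: [549.5, -162.5, 52.7]
ee_rot: [-0.383, 0.924, 0.001, -0.001]
contact_force: [-0.7, 0.0, -0.3]
gripper_width: 85.4
grasp_force: 0.0
```

Request:
{"method": "send_rows", "body": {"targets": [{"gripper":-1,"x":0,"y":0,"z":0,"ax":0,"ay":0,"az":0},{"gripper":-1,"x":0,"y":0,"z":0,"ax":0,"ay":0,"az":0},{"gripper":0.2,"x":0,"y":0,"z":0,"ax":0,"ay":0,"az":0},{"gripper":1,"x":0,"y":0,"z":0,"ax":0,"ay":0,"az":0},{"gripper":1,"x":0,"y":0,"z":0,"ax":0,"ay":0,"az":0}]}}

```text
clock: 5.02
position: [550.9, -162.5, 54.9]
ee_rot: [-0.383, 0.924, -0.0, 0.001]
contact_force: [-0.1, 0.3, -0.1]
gripper_width: 51.6
grasp_force: 0.0
```

Request:
{"method": "send_rows", "body": {"targets": [{"gripper":1,"x":0,"y":0,"z":0,"ax":0,"ay":0,"az":0},{"gripper":1,"x":0,"y":0,"z":0,"ax":0,"ay":0,"az":0},{"gripper":1,"x":0,"y":0,"z":0,"ax":0,"ay":0,"az":0},{"gripper":1,"x":0,"y":0,"z":0,"ax":0,"ay":0,"az":0},{"gripper":1,"x":0,"y":0,"z":0,"ax":0,"ay":0,"az":0}]}}

```text
clock: 5.43
position: [550.7, -162.5, 54.3]
ee_rot: [-0.383, 0.924, -0.0, 0.0]
contact_force: [0.7, 1.0, 3.3]
gripper_width: 16.8
grasp_force: 58.4
```

```bash
python3 s.py 551 -162.5 55
```

```text
t 5.43 pos [ 550.7 -162.5   54.3] y [-0.707  0.707 -0.001] F [0.7 1.  3.3] Ftool [-1.2  0.2 -3.3] w 16.8 g 58.4
delta cm [-0.02 -0.02 -0.07]
```

Request:
{"method": "send_rows", "body": {"targets": [{"gripper":1,"x":0,"y":0,"z":-1,"ax":0,"ay":0,"az":0},{"gripper":1,"x":0,"y":0,"z":-2,"ax":0,"ay":0,"az":0},{"gripper":1,"x":0,"y":0,"z":-3,"ax":0,"ay":0,"az":0},{"gripper":1,"x":0,"y":0,"z":-3,"ax":0,"ay":0,"az":0},{"gripper":1,"x":0,"y":0,"z":-2,"ax":0,"ay":0,"az":0}]}}

```text
clock: 5.85
position: [551.1, -162.6, 167.2]
ee_rot: [-0.383, 0.924, -0.001, 0.001]
contact_force: [1.1, 0.7, -0.6]
gripper_width: 16.9
grasp_force: 58.5
```

Request:
{"method": "send_rows", "body": {"targets": [{"gripper":1,"x":0,"y":0,"z":0,"ax":0,"ay":0,"az":0},{"gripper":1,"x":0,"y":0,"z":0,"ax":0,"ay":0,"az":0}]}}

```text
clock: 6.02
position: [550.6, -162.3, 165.4]
ee_rot: [-0.383, 0.924, -0.0, 0.001]
contact_force: [-0.2, 0.0, -0.5]
gripper_width: 16.6
grasp_force: 58.6
```

```bash
python3 s.py 599.4 140.5 165
```

```text
t 6.02 pos [ 550.6 -162.3  165.4] y [-0.707  0.707 -0.002] F [-0.2  0.  -0.5] Ftool [0.1 0.1 0.5] w 16.6 g 58.6
delta cm [-24.86  17.97   0.06]
```

Request:
{"method": "send_rows", "body": {"targets": [{"gripper":1,"x":-1.4,"y":1.0,"z":0,"ax":0,"ay":0,"az":0},{"gripper":1,"x":-2.8,"y":2.0,"z":0,"ax":0,"ay":0,"az":0},{"gripper":1,"x":-2.8,"y":2.0,"z":0,"ax":0,"ay":0,"az":0},{"gripper":1,"x":-2.8,"y":2.0,"z":0,"ax":0,"ay":0,"az":0},{"gripper":1,"x":-2.8,"y":2.0,"z":0,"ax":0,"ay":0,"az":0}]}}

```text
clock: 6.43
position: [574.5, -8.6, 162.1]
ee_rot: [-0.382, 0.924, 0.001, -0.002]
contact_force: [0.3, -0.9, -1.0]
gripper_width: 16.7
grasp_force: 58.6
```

Request:
{"method": "send_rows", "body": {"targets": [{"gripper":1,"x":-2.8,"y":2.0,"z":0,"ax":0,"ay":0,"az":0},{"gripper":1,"x":-2.8,"y":2.0,"z":0,"ax":0,"ay":0,"az":0},{"gripper":1,"x":-2.8,"y":2.0,"z":0,"ax":0,"ay":0,"az":0},{"gripper":1,"x":-2.4,"y":2.0,"z":0,"ax":0,"ay":0,"az":0},{"gripper":1,"x":-1.4,"y":1.0,"z":0,"ax":0,"ay":0,"az":0}]}}

```text
clock: 6.85
position: [597.4, 143.0, 161.9]
ee_rot: [-0.384, 0.923, 0.0, -0.002]
contact_force: [0.2, -0.5, -1.0]
gripper_width: 16.8
grasp_force: 58.7
```

Request:
{"method": "send_rows", "body": {"targets": [{"gripper":1,"x":0,"y":0,"z":0,"ax":0,"ay":0,"az":0},{"gripper":1,"x":0,"y":0,"z":0,"ax":0,"ay":0,"az":0},{"gripper":1,"x":0,"y":0,"z":0,"ax":0,"ay":0,"az":0},{"gripper":1,"x":0,"y":0,"z":0,"ax":0,"ay":0,"az":0}]}}

```text
clock: 7.18
position: [597.9, 138.8, 163.4]
ee_rot: [-0.382, 0.924, -0.0, -0.001]
contact_force: [-0.1, -0.6, -1.1]
gripper_width: 16.4
grasp_force: 58.7
```

```bash
python3 s.py 599.4 140.5 100
```

```text
t 7.18 pos [597.9 138.8 163.4] y [-0.706  0.708  0.001] F [-0.1 -0.6 -1.1] Ftool [ 0.4 -0.3  1.1] w 16.4 g 58.7
delta cm [-0.24  0.01  6.34]
```

Request:
{"method": "send_rows", "body": {"targets": [{"gripper":1,"x":-0.24,"y":0,"z":1.5,"ax":0,"ay":0,"az":0},{"gripper":1,"x":0,"y":0,"z":2,"ax":0,"ay":0,"az":0},{"gripper":1,"x":0,"y":0,"z":2,"ax":0,"ay":0,"az":0},{"gripper":1,"x":0,"y":0,"z":1,"ax":0,"ay":0,"az":0},{"gripper":1,"x":0,"y":0,"z":0.5,"ax":0,"ay":0,"az":0}]}}

```text
clock: 7.6
position: [599.1, 140.3, 92.2]
ee_rot: [-0.382, 0.924, -0.0, -0.002]
contact_force: [-0.6, -0.1, -1.7]
gripper_width: 16.5
grasp_force: 58.6
```

Request:
{"method": "send_rows", "body": {"targets": [{"gripper":1,"x":0,"y":0,"z":0,"ax":0,"ay":0,"az":0},{"gripper":1,"x":0,"y":0,"z":0,"ax":0,"ay":0,"az":0},{"gripper":1,"x":0,"y":0,"z":0,"ax":0,"ay":0,"az":0},{"gripper":1,"x":0,"y":0,"z":0,"ax":0,"ay":0,"az":0}]}}

```text
clock: 7.93
position: [600.9, 142.1, 95.3]
ee_rot: [-0.383, 0.924, 0.0, 0.001]
contact_force: [-0.6, 0.7, -0.7]
gripper_width: 16.5
grasp_force: 58.6
```

```bash
python3 - <<'E'
from h import *
p=np.mean([arm.get_image('side')[0].astype(float) for _ in range(4)],0)
big=cv2.resize(p[205:275,195:291],(768,560),interpolation=cv2.INTER_CUBIC).clip(0,255).astype(np.uint8)
cv2.imwrite('pics/near.png',big[:,:,::-1])
m=arm.camera_model('side');T=np.array(m['cam_to_world'])
s=arm.read_state()['position']
for h in (-40.5,-21,-10,10.5,15.5):
    q=(s+[0,0,h]-T[:3,3])@T[:3,:3];u=q[0]/q[2]*m['fx']+m['cx'];v=q[1]/q[2]*m['fy']+m['cy'];print(h,(u-195)*8,(v-205)*8)
E
python3 s.py 599.4 140.5 92
```

```text
-40.5 267.6148718625691 349.56634470715267
-21 261.49334122109826 302.57554157549976
-10 257.9713080232716 275.53930206033533
10.5 251.27049770730355 224.10176513990518
15.5 249.60844302109513 211.3433082885167
t 8.13 pos [600.3 142.1  94.5] y [-0.707  0.707 -0.   ] F [-0.3  0.7 -0.8] Ftool [-0.3  0.7  0.8] w 16.5 g 58.6
delta cm [ 0.18 -0.05  0.25]
```

View pics/near.png

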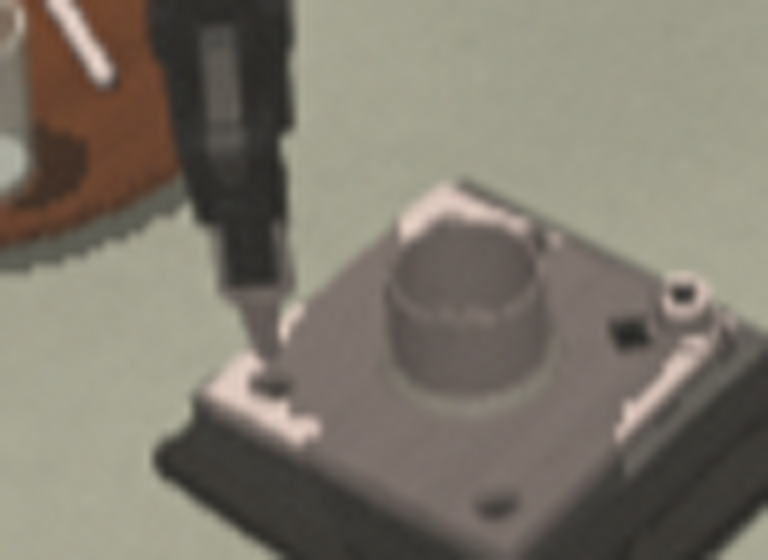

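The near view shows the tip at about (269,358), some 8 mm above the flange. Dropped down, it lands within about 1 px of the hole at (270,383). I'll lower it gently into the flange hole.

Request:
{"method": "send_rows", "body": {"targets": [{"gripper":1,"x":0.1,"y":0,"z":0.3,"ax":0,"ay":0,"az":0},{"gripper":1,"x":0,"y":0,"z":0.3,"ax":0,"ay":0,"az":0},{"gripper":1,"x":0,"y":0,"z":0.2,"ax":0,"ay":0,"az":0},{"gripper":1,"x":0,"y":0,"z":0.2,"ax":0,"ay":0,"az":0},{"gripper":1,"x":0,"y":0,"z":0.1,"ax":0,"ay":0,"az":0}]}}

```text
clock: 8.55
position: [599.2, 141.1, 82.3]
ee_rot: [-0.383, 0.924, -0.0, -0.0]
contact_force: [0.3, -0.2, -1.0]
gripper_width: 16.5
grasp_force: 58.6
```

Request:
{"method": "send_rows", "body": {"targets": [{"gripper":1,"x":0,"y":0,"z":0,"ax":0,"ay":0,"az":0},{"gripper":1,"x":0,"y":0,"z":0.1,"ax":0,"ay":0,"az":0},{"gripper":1,"x":0,"y":0,"z":0,"ax":0,"ay":0,"az":0},{"gripper":1,"x":0,"y":0,"z":0,"ax":0,"ay":0,"az":0}]}}

```text
clock: 8.88
position: [599.4, 141.2, 82.0]
ee_rot: [-0.383, 0.924, 0.0, 0.0]
contact_force: [0.4, 0.1, -0.8]
gripper_width: 16.4
grasp_force: 58.6
```

```bash
python3 s.py 599.4 140.5 80
```

```text
t 8.88 pos [599.4 141.2  82. ] y [-0.707  0.707 -0.   ] F [ 0.4  0.1 -0.8] Ftool [-0.4 -0.2  0.8] w 16.4 g 58.6
delta cm [ 0.05 -0.04  0.2 ]
```

Request:
{"method": "send_rows", "body": {"targets": [{"gripper":1,"x":0.03,"y":-0.03,"z":0.1,"ax":0,"ay":0,"az":0},{"gripper":1,"x":0.03,"y":-0.03,"z":0.1,"ax":0,"ay":0,"az":0},{"gripper":1,"x":0,"y":0,"z":0.1,"ax":0,"ay":0,"az":0},{"gripper":1,"x":0,"y":0,"z":0,"ax":0,"ay":0,"az":0},{"gripper":1,"x":0,"y":0,"z":0,"ax":0,"ay":0,"az":0}]}}

```text
clock: 9.3
position: [599.7, 140.7, 79.1]
ee_rot: [-0.383, 0.924, 0.0, 0.0]
contact_force: [0.4, 2.1, -0.5]
gripper_width: 16.8
grasp_force: 58.6
```

Request:
{"method": "send_rows", "body": {"targets": [{"gripper":1,"x":0,"y":0,"z":0.05,"ax":0,"ay":0,"az":0},{"gripper":1,"x":0,"y":0,"z":0.05,"ax":0,"ay":0,"az":0},{"gripper":1,"x":0,"y":0,"z":0,"ax":0,"ay":0,"az":0},{"gripper":1,"x":0,"y":0,"z":0,"ax":0,"ay":0,"az":0}]}}

```text
clock: 9.63
position: [599.7, 140.7, 78.2]
ee_rot: [-0.383, 0.924, 0.0, 0.0]
contact_force: [-0.5, 2.8, 1.0]
gripper_width: 16.7
grasp_force: 58.8
```

```bash
python3 s.py 599.4 140.5 80
```

```text
t 9.63 pos [599.7 140.7  78.2] y [-0.707  0.707 -0.   ] F [-0.5  2.8  1. ] Ftool [-1.6  2.3 -1. ] w 16.7 g 58.8
delta cm [ 0.03  0.01 -0.18]
```

Request:
{"method": "send_rows", "body": {"targets": [{"gripper":1,"x":0,"y":0,"z":0.05,"ax":0,"ay":0,"az":0},{"gripper":1,"x":0,"y":0,"z":0.05,"ax":0,"ay":0,"az":0},{"gripper":1,"x":0,"y":0,"z":0.05,"ax":0,"ay":0,"az":0},{"gripper":1,"x":0,"y":0,"z":0,"ax":0,"ay":0,"az":0},{"gripper":1,"x":0,"y":0,"z":0,"ax":0,"ay":0,"az":0}]}}

```text
clock: 10.05
position: [600.0, 140.5, 77.4]
ee_rot: [-0.383, 0.924, -0.0, 0.001]
contact_force: [-2.1, 2.6, 4.7]
gripper_width: 16.7
grasp_force: 59.2
```

```bash
python3 s.py 599.4 140.5 80
```

```text
t 10.05 pos [600.  140.5  77.4] y [-0.708  0.707 -0.001] F [-2.1  2.6  4.7] Ftool [-0.4  3.3 -4.7] w 16.7 g 59.2
delta cm [ 0.04  0.04 -0.26]
```

Request:
{"method": "send_rows", "body": {"targets": [{"gripper":1,"x":0,"y":0,"z":0.05,"ax":0,"ay":0,"az":0},{"gripper":1,"x":0,"y":0,"z":0.05,"ax":0,"ay":0,"az":0},{"gripper":1,"x":0,"y":0,"z":0,"ax":0,"ay":0,"az":0},{"gripper":1,"x":0,"y":0,"z":0,"ax":0,"ay":0,"az":0}]}}

```text
clock: 10.38
position: [600.1, 140.0, 76.0]
ee_rot: [-0.383, 0.924, -0.0, 0.001]
contact_force: [0.8, 0.9, 4.1]
gripper_width: 16.8
grasp_force: 59.2
```

```bash
python3 s.py 599.4 140.5 80
```

```text
t 10.38 pos [600.1 140.   76. ] y [-0.707  0.707 -0.001] F [0.8 0.9 4.1] Ftool [-1.2  0.1 -4.1] w 16.8 g 59.2
delta cm [ 0.01  0.08 -0.4 ]
```

Request:
{"method": "send_rows", "body": {"targets": [{"gripper":1,"x":0.01,"y":-0.01,"z":0.06,"ax":0,"ay":0,"az":0},{"gripper":1,"x":0.01,"y":-0.01,"z":0.06,"ax":0,"ay":0,"az":0},{"gripper":1,"x":0.01,"y":-0.01,"z":0.06,"ax":0,"ay":0,"az":0},{"gripper":1,"x":0,"y":0,"z":0.05,"ax":0,"ay":0,"az":0},{"gripper":1,"x":0,"y":0,"z":0,"ax":0,"ay":0,"az":0}]}}

```text
clock: 10.8
position: [599.7, 139.6, 73.2]
ee_rot: [-0.383, 0.924, -0.0, 0.0]
contact_force: [0.4, -0.6, 3.8]
gripper_width: 16.3
grasp_force: 59.2
```

```bash
python3 s.py 599.4 140.5 80
```

```text
t 10.8 pos [599.7 139.6  73.2] y [-0.707  0.707 -0.001] F [ 0.4 -0.6  3.8] Ftool [ 0.2 -0.8 -3.8] w 16.3 g 59.2
delta cm [-0.05  0.09 -0.68]
```

Request:
{"method": "send_rows", "body": {"targets": [{"gripper":1,"x":0.02,"y":-0.02,"z":0.08,"ax":0,"ay":0,"az":0},{"gripper":1,"x":0.02,"y":-0.02,"z":0.08,"ax":0,"ay":0,"az":0},{"gripper":1,"x":0.01,"y":-0.01,"z":0.08,"ax":0,"ay":0,"az":0},{"gripper":1,"x":0,"y":0,"z":0.06,"ax":0,"ay":0,"az":0},{"gripper":1,"x":0,"y":0,"z":0,"ax":0,"ay":0,"az":0}]}}

```text
clock: 11.22
position: [599.6, 139.0, 70.1]
ee_rot: [-0.383, 0.924, -0.0, 0.0]
contact_force: [1.0, 0.6, 3.7]
gripper_width: 16.5
grasp_force: 59.2
```

```bash
python3 s.py 599.4 140.5 80
```

```text
t 11.22 pos [599.6 139.   70.1] y [-0.707  0.707 -0.   ] F [1.  0.6 3.7] Ftool [-1.2 -0.3 -3.7] w 16.5 g 59.2
delta cm [-0.09  0.12 -0.99]
```

Request:
{"method": "send_rows", "body": {"targets": [{"gripper":1,"x":0.01,"y":-0.02,"z":0.08,"ax":0,"ay":0,"az":0},{"gripper":1,"x":0,"y":-0.02,"z":0.08,"ax":0,"ay":0,"az":0},{"gripper":1,"x":0,"y":-0.02,"z":0.08,"ax":0,"ay":0,"az":0},{"gripper":1,"x":0,"y":0,"z":0.06,"ax":0,"ay":0,"az":0},{"gripper":1,"x":0,"y":0,"z":0,"ax":0,"ay":0,"az":0}]}}

```text
clock: 11.63
position: [599.8, 138.6, 67.0]
ee_rot: [-0.383, 0.924, -0.0, -0.0]
contact_force: [1.8, 0.0, 4.1]
gripper_width: 16.9
grasp_force: 59.2
```

```bash
python3 s.py 599.4 140.5 80
```

```text
t 11.63 pos [599.8 138.6  67. ] y [-0.707  0.707 -0.   ] F [1.8 0.  4.1] Ftool [-1.3 -1.2 -4.1] w 16.9 g 59.2
delta cm [-0.11  0.16 -1.3 ]
```

Request:
{"method": "send_rows", "body": {"targets": [{"gripper":1,"x":0,"y":-0.03,"z":0.08,"ax":0,"ay":0,"az":0},{"gripper":1,"x":0,"y":-0.02,"z":0.08,"ax":0,"ay":0,"az":0},{"gripper":1,"x":0,"y":-0.02,"z":0.08,"ax":0,"ay":0,"az":0},{"gripper":1,"x":0,"y":0,"z":0.06,"ax":0,"ay":0,"az":0},{"gripper":1,"x":0,"y":0,"z":0,"ax":0,"ay":0,"az":0}]}}

```text
clock: 12.05
position: [600.0, 138.1, 63.7]
ee_rot: [-0.383, 0.924, 0.0, -0.0]
contact_force: [0.2, -0.3, 2.4]
gripper_width: 16.7
grasp_force: 59.1
```

```bash
python3 s.py 599.4 140.5 80
```

```text
t 12.05 pos [600.  138.1  63.7] y [-0.707  0.707  0.   ] F [ 0.2 -0.3  2.4] Ftool [ 0.1 -0.3 -2.4] w 16.7 g 59.1
delta cm [-0.12  0.21 -1.63]
```

Request:
{"method": "send_rows", "body": {"targets": [{"gripper":1,"x":0.01,"y":-0.02,"z":0.08,"ax":0,"ay":0,"az":0},{"gripper":1,"x":0.01,"y":-0.01,"z":0.08,"ax":0,"ay":0,"az":0},{"gripper":1,"x":0,"y":-0.01,"z":0.08,"ax":0,"ay":0,"az":0},{"gripper":1,"x":0,"y":0,"z":0.06,"ax":0,"ay":0,"az":0},{"gripper":1,"x":0,"y":0,"z":0,"ax":0,"ay":0,"az":0}]}}

```text
clock: 12.47
position: [600.2, 137.7, 60.9]
ee_rot: [-0.383, 0.924, -0.0, -0.0]
contact_force: [0.2, 0.1, 3.2]
gripper_width: 16.7
grasp_force: 59.1
```

```bash
python3 s.py 599.4 140.5 80
```

```text
t 12.47 pos [600.2 137.7  60.9] y [-0.707  0.707  0.   ] F [0.2 0.1 3.2] Ftool [-0.2 -0.1 -3.2] w 16.7 g 59.1
delta cm [-0.14  0.26 -1.91]
```

Request:
{"method": "send_rows", "body": {"targets": [{"gripper":1,"x":0.01,"y":-0.01,"z":0.08,"ax":0,"ay":0,"az":0},{"gripper":1,"x":0,"y":-0.01,"z":0.08,"ax":0,"ay":0,"az":0},{"gripper":1,"x":0,"y":0,"z":0.08,"ax":0,"ay":0,"az":0},{"gripper":1,"x":0,"y":0,"z":0.06,"ax":0,"ay":0,"az":0},{"gripper":1,"x":0,"y":0,"z":0,"ax":0,"ay":0,"az":0}]}}

```text
clock: 12.88
position: [600.3, 137.3, 57.9]
ee_rot: [-0.383, 0.924, -0.0, -0.0]
contact_force: [-0.1, -0.1, 3.3]
gripper_width: 16.1
grasp_force: 59.1
```

```bash
python3 s.py 599.4 140.5 80
```

```text
t 12.88 pos [600.3 137.3  57.9] y [-0.707  0.707  0.   ] F [-0.1 -0.1  3.3] Ftool [ 0.1  0.  -3.3] w 16.1 g 59.1
delta cm [-0.16  0.29 -2.21]
```

Request:
{"method": "send_rows", "body": {"targets": [{"gripper":1,"x":0,"y":0,"z":0.06,"ax":0,"ay":0,"az":0},{"gripper":1,"x":0,"y":0,"z":0.06,"ax":0,"ay":0,"az":0},{"gripper":1,"x":0,"y":0,"z":0.06,"ax":0,"ay":0,"az":0},{"gripper":1,"x":0,"y":0,"z":0,"ax":0,"ay":0,"az":0},{"gripper":1,"x":0,"y":0,"z":0,"ax":0,"ay":0,"az":0}]}}

```text
clock: 13.3
position: [600.3, 137.3, 56.3]
ee_rot: [-0.383, 0.924, -0.0, -0.0]
contact_force: [0.6, -1.2, 3.4]
gripper_width: 16.6
grasp_force: 59.1
```

```bash
python3 s.py 599.4 140.5 80
```

```text
t 13.3 pos [600.3 137.3  56.3] y [-0.707  0.707  0.   ] F [ 0.6 -1.2  3.4] Ftool [ 0.4 -1.2 -3.4] w 16.6 g 59.1
delta cm [-0.16  0.29 -2.37]
```

Request:
{"method": "send_rows", "body": {"targets": [{"gripper":1,"x":0,"y":-0.01,"z":0.06,"ax":0,"ay":0,"az":0},{"gripper":1,"x":0,"y":0,"z":0.06,"ax":0,"ay":0,"az":0},{"gripper":1,"x":0,"y":0,"z":0.06,"ax":0,"ay":0,"az":0},{"gripper":1,"x":0,"y":0,"z":0,"ax":0,"ay":0,"az":0},{"gripper":1,"x":0,"y":0,"z":0,"ax":0,"ay":0,"az":0}]}}

```text
clock: 13.72
position: [600.5, 137.3, 55.9]
ee_rot: [-0.383, 0.924, -0.0, -0.0]
contact_force: [-3.0, -1.7, 9.5]
gripper_width: 16.7
grasp_force: 59.5
```

```bash
python3 s.py 599.4 140.5 80
```

```text
t 13.72 pos [600.5 137.3  55.9] y [-0.707  0.707 -0.   ] F [-3.  -1.7  9.5] Ftool [ 3.3  0.9 -9.5] w 16.7 g 59.5
delta cm [-0.15  0.3  -2.42]
```

Request:
{"method": "send_rows", "body": {"targets": [{"gripper":1,"x":0,"y":0,"z":0.06,"ax":0,"ay":0,"az":0},{"gripper":1,"x":0,"y":0,"z":0.06,"ax":0,"ay":0,"az":0},{"gripper":1,"x":0,"y":0,"z":0.06,"ax":0,"ay":0,"az":0},{"gripper":1,"x":0,"y":0,"z":0,"ax":0,"ay":0,"az":0},{"gripper":1,"x":0,"y":0,"z":0,"ax":0,"ay":0,"az":0}]}}

```text
clock: 14.13
position: [600.6, 137.2, 55.5]
ee_rot: [-0.383, 0.924, -0.0, 0.0]
contact_force: [-5.2, -1.4, 16.1]
gripper_width: 16.3
grasp_force: 60.4
```

```bash
python3 s.py 599.4 140.5 80
```

```text
t 14.13 pos [600.6 137.2  55.5] y [-0.708  0.706 -0.001] F [-5.2 -1.4 16.1] Ftool [  4.7   2.7 -16.1] w 16.3 g 60.4
delta cm [-0.14  0.32 -2.45]
```

Request:
{"method": "send_rows", "body": {"targets": [{"gripper":1,"x":0.06,"y":0.03,"z":0.06,"ax":0,"ay":0,"az":0},{"gripper":1,"x":0,"y":0,"z":0.06,"ax":0,"ay":0,"az":0},{"gripper":1,"x":0,"y":0,"z":0.04,"ax":0,"ay":0,"az":0},{"gripper":1,"x":0,"y":0,"z":0,"ax":0,"ay":0,"az":0},{"gripper":1,"x":0,"y":0,"z":0,"ax":0,"ay":0,"az":0}]}}

```text
clock: 14.55
position: [600.7, 137.2, 55.4]
ee_rot: [-0.383, 0.924, -0.001, 0.001]
contact_force: [-6.8, -2.7, 21.7]
gripper_width: 16.3
grasp_force: 60.9
```

```bash
python3 s.py 599.4 140.5 80
python3 - <<'E'
from h import *
p=np.mean([arm.get_image('side')[0].astype(float) for _ in range(4)],0)
big=cv2.resize(p[205:275,195:291],(768,560),interpolation=cv2.INTER_CUBIC).clip(0,255).astype(np.uint8)
cv2.imwrite('pics/home.png',big[:,:,::-1])
E
```

```text
t 14.55 pos [600.7 137.2  55.4] y [-0.708  0.706 -0.002] F [-6.8 -2.7 21.7] Ftool [  6.7   2.8 -21.7] w 16.3 g 60.9
delta cm [-0.14  0.32 -2.46]
```

View pics/home.png

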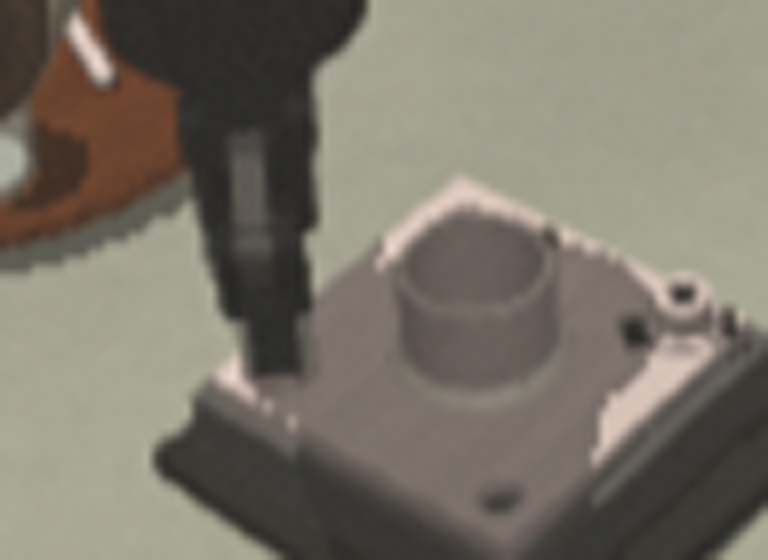

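The home view shows the collar down at the flange at about (275,380), with the flange pulled round. The last 1.6 mm of command gave only 0.1 mm of travel, so it is at a hard stop. I'll unload and let go.

Request:
{"method": "send_rows", "body": {"targets": [{"gripper":1,"x":0.04,"y":0.02,"z":-0.15,"ax":0,"ay":0,"az":0},{"gripper":1,"x":0.04,"y":0.02,"z":-0.15,"ax":0,"ay":0,"az":0},{"gripper":1,"x":0,"y":0,"z":-0.1,"ax":0,"ay":0,"az":0},{"gripper":1,"x":0,"y":0,"z":0,"ax":0,"ay":0,"az":0},{"gripper":1,"x":0,"y":0,"z":0,"ax":0,"ay":0,"az":0}]}}

```text
clock: 15.17
position: [600.4, 137.2, 56.0]
ee_rot: [-0.383, 0.924, -0.0, 0.001]
contact_force: [2.2, -2.0, 7.4]
gripper_width: 16.8
grasp_force: 59.2
```

```bash
python3 s.py 599.4 140.5 80
```

```text
t 15.17 pos [600.4 137.2  56. ] y [-0.708  0.707 -0.002] F [ 2.2 -2.   7.4] Ftool [-0.2 -2.9 -7.4] w 16.8 g 59.2
delta cm [-0.17  0.3  -2.4 ]
```

Request:
{"method": "send_rows", "body": {"targets": [{"gripper":1,"x":0,"y":-0.04,"z":-0.12,"ax":0,"ay":0,"az":0},{"gripper":1,"x":0,"y":0,"z":0,"ax":0,"ay":0,"az":0},{"gripper":-1,"x":0,"y":0,"z":0,"ax":0,"ay":0,"az":0},{"gripper":-1,"x":0,"y":0,"z":0,"ax":0,"ay":0,"az":0},{"gripper":-1,"x":0,"y":0,"z":0,"ax":0,"ay":0,"az":0}]}}

```text
clock: 15.58
position: [597.8, 136.4, 55.1]
ee_rot: [-0.383, 0.924, 0.0, -0.002]
contact_force: [0.4, 0.4, 0.1]
gripper_width: 52.1
grasp_force: 0.0
```

Request:
{"method": "send_rows", "body": {"targets": [{"gripper":-1,"x":0,"y":0,"z":0,"ax":0,"ay":0,"az":0},{"gripper":-1,"x":0,"y":0,"z":0,"ax":0,"ay":0,"az":0},{"gripper":-1,"x":0,"y":0,"z":0,"ax":0,"ay":0,"az":0},{"gripper":-1,"x":0,"y":0,"z":0,"ax":0,"ay":0,"az":0}]}}

```text
clock: 15.92
position: [599.2, 136.7, 56.2]
ee_rot: [-0.383, 0.924, 0.0, -0.0]
contact_force: [0.3, -0.7, -0.5]
gripper_width: 85.3
grasp_force: 0.0
```

Request:
{"method": "send_rows", "body": {"targets": [{"gripper":-1,"x":0,"y":0,"z":-1,"ax":0,"ay":0,"az":0},{"gripper":-1,"x":0,"y":0,"z":-2,"ax":0,"ay":0,"az":0},{"gripper":-1,"x":0,"y":0,"z":-3,"ax":0,"ay":0,"az":0},{"gripper":-1,"x":0,"y":0,"z":-3,"ax":0,"ay":0,"az":0},{"gripper":-1,"x":0,"y":0,"z":-3,"ax":0,"ay":0,"az":0}]}}

```text
clock: 16.33
position: [599.2, 136.5, 178.4]
ee_rot: [-0.383, 0.924, -0.0, 0.0]
contact_force: [0.6, 0.8, -0.2]
gripper_width: 85.2
grasp_force: 0.0
```

```bash
python3 s.py 587 -238.5 160
python3 - <<'E'
exec(open('m.py').read())
p,d,w=cloud('side')
big=cv2.resize(p[205:275,205:301],(768,560),interpolation=cv2.INTER_CUBIC).clip(0,255).astype(np.uint8)
cv2.imwrite('pics/rel.png',big[:,:,::-1])
q=w[205:275,200:300].reshape(-1,3);q=q[(np.hypot(q[:,0]-600,q[:,1]-137)<14)]
print('pin top z',np.nanpercentile(q[:,2],[80,90,95,98]).round(1))
E
```

```text
t 16.33 pos [599.2 136.5 178.4] y [-0.707  0.707 -0.   ] F [ 0.6  0.8 -0.2] Ftool [-1.   0.1  0.2] w 85.2 g 0.0
delta cm [ 27.38 -25.65   1.85]
pin top z [91.8 95.7 96.1 96.4]
```

View pics/rel.png

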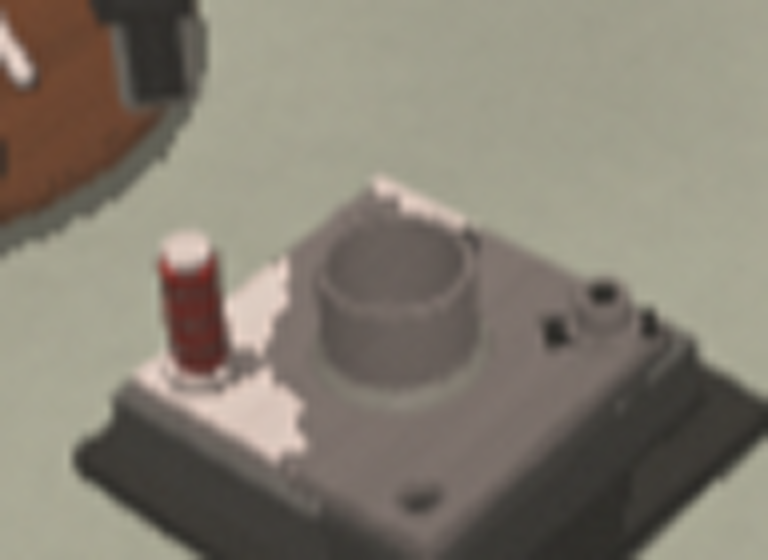

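Released, the pin stands upright with its top at z ≈ 96, exactly the home height, and the collar is flat on the flange at (195,375). Next is the bolt: turn 45° so the tool's y runs along world y, then travel.

Request:
{"method": "send_rows", "body": {"targets": [{"gripper":-1,"x":0,"y":0,"z":0,"ax":0,"ay":0,"az":5},{"gripper":-1,"x":0,"y":0,"z":0,"ax":0,"ay":0,"az":7},{"gripper":-1,"x":0,"y":0,"z":0,"ax":0,"ay":0,"az":7},{"gripper":-1,"x":0,"y":0,"z":0,"ax":0,"ay":0,"az":7},{"gripper":-1,"x":0,"y":0,"z":0,"ax":0,"ay":0,"az":7}]}}

```text
clock: 17.55
position: [599.3, 136.7, 176.3]
ee_rot: [-0.102, 0.995, -0.0, -0.0]
contact_force: [-0.6, -0.4, 0.4]
gripper_width: 85.1
grasp_force: 0.0
```

Request:
{"method": "send_rows", "body": {"targets": [{"gripper":-1,"x":0,"y":0,"z":0,"ax":0,"ay":0,"az":7},{"gripper":-1,"x":0,"y":0,"z":0,"ax":0,"ay":0,"az":5},{"gripper":-1,"x":0,"y":0,"z":0,"ax":0,"ay":0,"az":0},{"gripper":-1,"x":0,"y":0,"z":0,"ax":0,"ay":0,"az":0},{"gripper":-1,"x":0,"y":0,"z":0,"ax":0,"ay":0,"az":0}]}}

```text
clock: 17.97
position: [599.3, 136.7, 176.3]
ee_rot: [-0.001, 1.0, 0.0, -0.0]
contact_force: [-0.4, -0.2, 0.1]
gripper_width: 85.6
grasp_force: 0.0
```

```bash
python3 s.py 587 -238.5 160; python3 -c "
from h import *
print(arm.read_state()['joints'].round(2))"
```

```text
t 17.97 pos [599.3 136.7 176.3] y [-0.002  1.     0.   ] F [-0.4 -0.2  0.1] Ftool [ 0.4 -0.2 -0.1] w 85.6 g 0.0
delta cm [  1.31 -37.52   1.63]
[ 0.49  0.41 -0.1  -0.   -1.06 -2.06]
```

Request:
{"method": "send_rows", "body": {"targets": [{"gripper":-1,"x":0.2,"y":-2,"z":0,"ax":0,"ay":0,"az":0},{"gripper":-1,"x":0.2,"y":-3.8,"z":0,"ax":0,"ay":0,"az":0},{"gripper":-1,"x":0.2,"y":-4,"z":0,"ax":0,"ay":0,"az":0},{"gripper":-1,"x":0.2,"y":-4,"z":0,"ax":0,"ay":0,"az":0},{"gripper":-1,"x":0.2,"y":-4,"z":0,"ax":0,"ay":0,"az":0}]}}

```text
clock: 18.38
position: [589.0, -42.7, 176.5]
ee_rot: [-0.001, 1.0, -0.0, 0.0]
contact_force: [0.4, -0.4, 0.1]
gripper_width: 85.3
grasp_force: 0.0
```

Request:
{"method": "send_rows", "body": {"targets": [{"gripper":-1,"x":0.2,"y":-4,"z":0,"ax":0,"ay":0,"az":0},{"gripper":-1,"x":0.1,"y":-4,"z":0,"ax":0,"ay":0,"az":0},{"gripper":-1,"x":0,"y":-4,"z":0,"ax":0,"ay":0,"az":0},{"gripper":-1,"x":0,"y":-4,"z":0,"ax":0,"ay":0,"az":0},{"gripper":-1,"x":0,"y":-2.5,"z":0,"ax":0,"ay":0,"az":0}]}}

```text
clock: 18.8
position: [585.9, -229.7, 176.4]
ee_rot: [0.0, 1.0, -0.0, 0.0]
contact_force: [0.4, 0.4, 0.5]
gripper_width: 85.7
grasp_force: 0.0
```

Request:
{"method": "send_rows", "body": {"targets": [{"gripper":-1,"x":0,"y":-1,"z":1.5,"ax":0,"ay":0,"az":0},{"gripper":-1,"x":0,"y":0,"z":0,"ax":0,"ay":0,"az":0},{"gripper":-1,"x":0,"y":0,"z":0,"ax":0,"ay":0,"az":0},{"gripper":-1,"x":0,"y":0,"z":0,"ax":0,"ay":0,"az":0},{"gripper":-1,"x":0,"y":0,"z":0,"ax":0,"ay":0,"az":0}]}}

```text
clock: 19.22
position: [586.9, -235.4, 162.1]
ee_rot: [-0.001, 1.0, -0.0, 0.001]
contact_force: [-0.6, 0.9, -0.2]
gripper_width: 85.1
grasp_force: 0.0
```

```bash
python3 s.py 587 -238.5 48
python3 - <<'E'
exec(open('m.py').read())
def cen(n,u,v,r,z=46):
    g=np.load(f'{n}.npz')['p'].mean(2);u0,v0=int(round(u)),int(round(v));w=g[v0-r:v0+r+1,u0-r:u0+r+1]
    V,U=np.mgrid[v0-r:v0+r+1,u0-r:u0+r+1];k=np.clip(np.percentile(w,75)-w-15,0,None)
    c=(k*U).sum()/k.sum(),(k*V).sum()/k.sum();return np.round(c,2),plane(n,*c,z).round(1)
c=cen('top',220,229.5,4);print('b',c);print(cen('top',*c[0],4))
c=cen('side',257.2,267.2,3);print('b side',c)
p,d,w=cloud('side');q=w[160:200,300:345].reshape(-1,3);q=q[(np.hypot(q[:,0]-587,q[:,1]+238)<25)&(q[:,2]>54)&(q[:,2]<66)];print(len(q),np.nanmean(q,0))
E
```

```text
t 19.22 pos [ 586.9 -235.4  162.1] y [-0.002  1.    -0.   ] F [-0.6  0.9 -0.2] Ftool [0.6 0.9 0.2] w 85.1 g 0.0
delta cm [ 1.000e-02 -3.100e-01  1.141e+01]
b (array([219.92, 229.49]), array([511.5, 137.3,  46. ]))
(array([219.91, 229.05]), array([512.8, 137.3,  46. ]))
b side (array([256.85, 266.64]), array([510.9, 140.7,  46. ]))
26 [ 584.95310499 -234.51055136   59.92609352]
```

Request:
{"method": "send_rows", "body": {"targets": [{"gripper":-1,"x":0,"y":-0.3,"z":2,"ax":0,"ay":0,"az":0},{"gripper":-1,"x":0,"y":0,"z":3,"ax":0,"ay":0,"az":0},{"gripper":-1,"x":0,"y":0,"z":3,"ax":0,"ay":0,"az":0},{"gripper":-1,"x":0,"y":0,"z":2,"ax":0,"ay":0,"az":0},{"gripper":-1,"x":0,"y":0,"z":0.9,"ax":0,"ay":0,"az":0}]}}

```text
clock: 20.43
position: [584.2, -238.9, 48.8]
ee_rot: [0.0, 1.0, 0.001, -0.003]
contact_force: [0.2, 0.7, -0.1]
gripper_width: 85.5
grasp_force: 0.0
```

Request:
{"method": "send_rows", "body": {"targets": [{"gripper":-1,"x":0,"y":0,"z":0.2,"ax":0,"ay":0,"az":0},{"gripper":-1,"x":0,"y":0,"z":0.2,"ax":0,"ay":0,"az":0},{"gripper":-1,"x":0,"y":0,"z":0,"ax":0,"ay":0,"az":0},{"gripper":-1,"x":0,"y":0,"z":0,"ax":0,"ay":0,"az":0}]}}

```text
clock: 20.77
position: [587.5, -239.5, 50.0]
ee_rot: [-0.0, 1.0, -0.0, 0.001]
contact_force: [0.2, 0.2, 0.2]
gripper_width: 85.0
grasp_force: 0.0
```

```bash
python3 s.py 587 -238.5 48
```

```text
t 20.77 pos [ 587.5 -239.5   50. ] y [-0.     1.    -0.001] F [0.2 0.2 0.2] Ftool [-0.2  0.2 -0.2] w 85.0 g 0.0
delta cm [0.05 0.1  0.2 ]
```

Request:
{"method": "send_rows", "body": {"targets": [{"gripper":-1,"x":0.05,"y":0.1,"z":0.1,"ax":0,"ay":0,"az":0},{"gripper":0.2,"x":0,"y":0,"z":0,"ax":0,"ay":0,"az":0},{"gripper":1,"x":0,"y":0,"z":0,"ax":0,"ay":0,"az":0},{"gripper":1,"x":0,"y":0,"z":0,"ax":0,"ay":0,"az":0},{"gripper":1,"x":0,"y":0,"z":0,"ax":0,"ay":0,"az":0}]}}

```text
clock: 21.18
position: [586.0, -238.3, 47.6]
ee_rot: [-0.0, 1.0, -0.0, 0.0]
contact_force: [-0.8, -0.8, -0.5]
gripper_width: 38.6
grasp_force: 0.0
```

Request:
{"method": "send_rows", "body": {"targets": [{"gripper":1,"x":0,"y":0,"z":0,"ax":0,"ay":0,"az":0},{"gripper":1,"x":0,"y":0,"z":0,"ax":0,"ay":0,"az":0},{"gripper":1,"x":0,"y":0,"z":0,"ax":0,"ay":0,"az":0},{"gripper":1,"x":0,"y":0,"z":0,"ax":0,"ay":0,"az":0}]}}

```text
clock: 21.52
position: [586.3, -238.5, 48.0]
ee_rot: [-0.0, 1.0, -0.0, 0.001]
contact_force: [-1.0, 0.6, 3.6]
gripper_width: 16.4
grasp_force: 72.1
```

```bash
python3 s.py 587 -238.5 48
```

```text
t 21.52 pos [ 586.3 -238.5   48. ] y [-0.  1. -0.] F [-1.   0.6  3.6] Ftool [ 1.   0.6 -3.6] w 16.4 g 72.1
delta cm [-0.07 -0.   -0.  ]
```

Request:
{"method": "send_rows", "body": {"targets": [{"gripper":1,"x":0,"y":0,"z":0,"ax":0,"ay":0,"az":0},{"gripper":1,"x":0,"y":0,"z":-1,"ax":0,"ay":0,"az":0},{"gripper":1,"x":0,"y":0,"z":-2,"ax":0,"ay":0,"az":0},{"gripper":1,"x":0,"y":0,"z":-3,"ax":0,"ay":0,"az":0},{"gripper":1,"x":0,"y":0,"z":-3,"ax":0,"ay":0,"az":0}]}}

```text
clock: 21.93
position: [584.8, -238.0, 137.2]
ee_rot: [0.0, 1.0, 0.0, -0.002]
contact_force: [-0.3, 0.3, -0.1]
gripper_width: 16.1
grasp_force: 71.8
```

Request:
{"method": "send_rows", "body": {"targets": [{"gripper":1,"x":0,"y":0,"z":-2,"ax":0,"ay":0,"az":0},{"gripper":1,"x":0,"y":0,"z":0,"ax":0,"ay":0,"az":0},{"gripper":1,"x":0,"y":0,"z":0,"ax":0,"ay":0,"az":0}]}}

```text
clock: 22.18
position: [586.3, -238.2, 158.8]
ee_rot: [0.0, 1.0, 0.0, 0.001]
contact_force: [-0.7, 1.1, -0.9]
gripper_width: 15.9
grasp_force: 71.8
```

```bash
python3 s.py 512 137 155
```

```text
t 22.18 pos [ 586.3 -238.2  158.8] y [0. 1. 0.] F [-0.7  1.1 -0.9] Ftool [0.7 1.1 0.9] w 15.9 g 71.8
delta cm [ 7.43 37.51  0.37]
```

Request:
{"method": "send_rows", "body": {"targets": [{"gripper":1,"x":0.4,"y":2,"z":0,"ax":0,"ay":0,"az":0},{"gripper":1,"x":0.8,"y":3.8,"z":0,"ax":0,"ay":0,"az":0},{"gripper":1,"x":0.8,"y":4,"z":0,"ax":0,"ay":0,"az":0},{"gripper":1,"x":0.8,"y":4,"z":0,"ax":0,"ay":0,"az":0},{"gripper":1,"x":0.8,"y":4,"z":0,"ax":0,"ay":0,"az":0}]}}

```text
clock: 22.6
position: [547.9, -58.9, 155.5]
ee_rot: [0.001, 1.0, -0.0, -0.002]
contact_force: [0.5, 0.8, -0.7]
gripper_width: 15.9
grasp_force: 71.9
```

Request:
{"method": "send_rows", "body": {"targets": [{"gripper":1,"x":0.8,"y":4,"z":0,"ax":0,"ay":0,"az":0},{"gripper":1,"x":0.8,"y":4,"z":0,"ax":0,"ay":0,"az":0},{"gripper":1,"x":0.8,"y":4,"z":0,"ax":0,"ay":0,"az":0},{"gripper":1,"x":0.8,"y":4,"z":0,"ax":0,"ay":0,"az":0},{"gripper":1,"x":0.5,"y":2.5,"z":0,"ax":0,"ay":0,"az":0}]}}

```text
clock: 23.02
position: [510.9, 127.3, 155.9]
ee_rot: [-0.001, 1.0, -0.0, -0.001]
contact_force: [0.3, -0.1, -0.4]
gripper_width: 16.1
grasp_force: 71.9
```

Request:
{"method": "send_rows", "body": {"targets": [{"gripper":1,"x":0.1,"y":1,"z":0.5,"ax":0,"ay":0,"az":0},{"gripper":1,"x":0,"y":0,"z":0,"ax":0,"ay":0,"az":0},{"gripper":1,"x":0,"y":0,"z":0,"ax":0,"ay":0,"az":0},{"gripper":1,"x":0,"y":0,"z":0,"ax":0,"ay":0,"az":0},{"gripper":1,"x":0,"y":0,"z":0,"ax":0,"ay":0,"az":0}]}}

```text
clock: 23.43
position: [511.8, 133.3, 151.9]
ee_rot: [0.001, 1.0, -0.0, -0.001]
contact_force: [0.7, -0.5, -0.2]
gripper_width: 15.9
grasp_force: 71.9
```

```bash
python3 s.py 511.5 137 88
```

```text
t 23.43 pos [511.8 133.3 151.9] y [ 0.002  1.    -0.001] F [ 0.7 -0.5 -0.2] Ftool [-0.7 -0.5  0.2] w 15.9 g 71.9
delta cm [0.02 0.37 6.39]
```

Request:
{"method": "send_rows", "body": {"targets": [{"gripper":1,"x":0,"y":0.35,"z":1,"ax":0,"ay":0,"az":0},{"gripper":1,"x":0,"y":0,"z":2,"ax":0,"ay":0,"az":0},{"gripper":1,"x":0,"y":0,"z":2,"ax":0,"ay":0,"az":0},{"gripper":1,"x":0,"y":0,"z":1,"ax":0,"ay":0,"az":0},{"gripper":1,"x":0,"y":0,"z":0.4,"ax":0,"ay":0,"az":0}]}}

```text
clock: 23.85
position: [510.7, 137.0, 86.1]
ee_rot: [0.001, 1.0, -0.001, -0.002]
contact_force: [0.4, -0.4, -0.4]
gripper_width: 16.1
grasp_force: 71.9
```

Request:
{"method": "send_rows", "body": {"targets": [{"gripper":1,"x":0,"y":0,"z":0,"ax":0,"ay":0,"az":0},{"gripper":1,"x":0,"y":0,"z":0,"ax":0,"ay":0,"az":0},{"gripper":1,"x":0,"y":0,"z":0,"ax":0,"ay":0,"az":0},{"gripper":1,"x":0,"y":0,"z":0,"ax":0,"ay":0,"az":0},{"gripper":1,"x":0,"y":0,"z":0,"ax":0,"ay":0,"az":0}]}}

```text
clock: 24.27
position: [512.3, 138.5, 89.2]
ee_rot: [-0.0, 1.0, 0.0, 0.001]
contact_force: [0.7, -0.6, -0.2]
gripper_width: 16.3
grasp_force: 71.9
```

```bash
python3 s.py 511.5 137 80
python3 - <<'E'
from h import *
p=np.mean([arm.get_image('side')[0].astype(float) for _ in range(4)],0)
big=cv2.resize(p[215:285,215:311],(768,560),interpolation=cv2.INTER_CUBIC).clip(0,255).astype(np.uint8)
cv2.imwrite('pics/bolt.png',big[:,:,::-1])
E
```

```text
t 24.27 pos [512.3 138.5  89.2] y [-0.     1.     0.001] F [ 0.7 -0.6 -0.2] Ftool [-0.7 -0.6  0.2] w 16.3 g 71.9
delta cm [ 0.08 -0.15  0.92]
```

View pics/bolt.png

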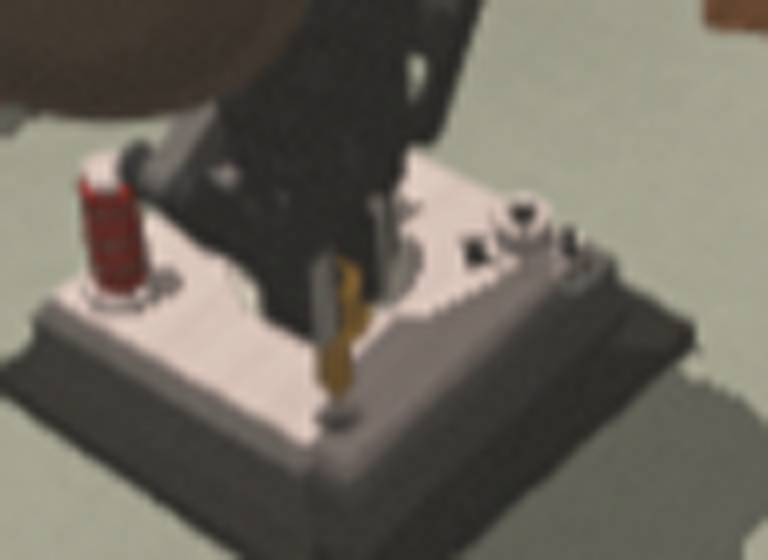

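The bolt view shows the tip at (335,395) right above hole b at (337,415), centred after the 9 mm drop. The pin still stands at (115,240).

Request:
{"method": "send_rows", "body": {"targets": [{"gripper":1,"x":0,"y":0,"z":0.3,"ax":0,"ay":0,"az":0},{"gripper":1,"x":0,"y":0,"z":0.3,"ax":0,"ay":0,"az":0},{"gripper":1,"x":0,"y":0,"z":0.3,"ax":0,"ay":0,"az":0},{"gripper":1,"x":0,"y":0,"z":0.3,"ax":0,"ay":0,"az":0},{"gripper":1,"x":0,"y":0,"z":0.2,"ax":0,"ay":0,"az":0}]}}

```text
clock: 24.88
position: [511.6, 138.1, 73.7]
ee_rot: [-0.0, 1.0, -0.0, -0.0]
contact_force: [0.2, -0.2, -0.4]
gripper_width: 15.9
grasp_force: 71.9
```

Request:
{"method": "send_rows", "body": {"targets": [{"gripper":1,"x":0,"y":0,"z":0,"ax":0,"ay":0,"az":0},{"gripper":1,"x":0,"y":0,"z":0,"ax":0,"ay":0,"az":0}]}}

```text
clock: 25.05
position: [511.8, 138.1, 74.1]
ee_rot: [-0.0, 1.0, -0.0, -0.0]
contact_force: [-0.0, 0.9, -0.2]
gripper_width: 15.9
grasp_force: 71.9
```

```bash
python3 s.py 512 137 50
```

```text
t 25.05 pos [511.8 138.1  74.1] y [-0.  1. -0.] F [-0.   0.9 -0.2] Ftool [0.  0.9 0.2] w 15.9 g 71.9
delta cm [-0.02 -0.11  2.41]
```

Request:
{"method": "send_rows", "body": {"targets": [{"gripper":1,"x":0,"y":0,"z":0.2,"ax":0,"ay":0,"az":0},{"gripper":1,"x":0,"y":0,"z":0.2,"ax":0,"ay":0,"az":0},{"gripper":1,"x":0,"y":0,"z":0.2,"ax":0,"ay":0,"az":0},{"gripper":1,"x":0,"y":0,"z":0.2,"ax":0,"ay":0,"az":0},{"gripper":1,"x":0,"y":0,"z":0,"ax":0,"ay":0,"az":0}]}}

```text
clock: 25.47
position: [511.6, 138.1, 65.9]
ee_rot: [-0.0, 1.0, -0.0, -0.0]
contact_force: [0.6, 0.4, -0.5]
gripper_width: 16.2
grasp_force: 71.9
```

```bash
python3 s.py 512 137 50
```

```text
t 25.47 pos [511.6 138.1  65.9] y [-0.  1. -0.] F [ 0.6  0.4 -0.5] Ftool [-0.6  0.4  0.5] w 16.2 g 71.9
delta cm [-0.05 -0.1   1.59]
```

Tip is about 6 mm into the block with no contact. Continuing down.

Request:
{"method": "send_rows", "body": {"targets": [{"gripper":1,"x":0,"y":0,"z":0.25,"ax":0,"ay":0,"az":0},{"gripper":1,"x":0,"y":0,"z":0.25,"ax":0,"ay":0,"az":0},{"gripper":1,"x":0,"y":0,"z":0.25,"ax":0,"ay":0,"az":0},{"gripper":1,"x":0,"y":0,"z":0.25,"ax":0,"ay":0,"az":0},{"gripper":1,"x":0,"y":0,"z":0,"ax":0,"ay":0,"az":0}]}}

```text
clock: 25.88
position: [511.6, 138.0, 55.7]
ee_rot: [0.0, 1.0, -0.0, -0.0]
contact_force: [0.2, -0.7, -0.4]
gripper_width: 16.2
grasp_force: 71.9
```

Request:
{"method": "send_rows", "body": {"targets": [{"gripper":1,"x":0,"y":0,"z":0.15,"ax":0,"ay":0,"az":0},{"gripper":1,"x":0,"y":0,"z":0.15,"ax":0,"ay":0,"az":0},{"gripper":1,"x":0,"y":0,"z":0.1,"ax":0,"ay":0,"az":0},{"gripper":1,"x":0,"y":0,"z":0.05,"ax":0,"ay":0,"az":0},{"gripper":1,"x":0,"y":0,"z":0,"ax":0,"ay":0,"az":0}]}}

```text
clock: 26.3
position: [511.8, 138.2, 51.7]
ee_rot: [-0.0, 1.0, -0.0, -0.0]
contact_force: [0.9, -0.8, -1.1]
gripper_width: 15.8
grasp_force: 71.8
```

```bash
python3 s.py 512 137 50
```

```text
t 26.3 pos [511.8 138.2  51.7] y [-0.  1. -0.] F [ 0.9 -0.8 -1.1] Ftool [-0.9 -0.8  1.1] w 15.8 g 71.8
delta cm [-0.02 -0.12  0.17]
```

Now a gentle touch-down. I'll press until a light force shows.

Request:
{"method": "send_rows", "body": {"targets": [{"gripper":1,"x":0,"y":0,"z":0.06,"ax":0,"ay":0,"az":0},{"gripper":1,"x":0,"y":0,"z":0.06,"ax":0,"ay":0,"az":0},{"gripper":1,"x":0,"y":0,"z":0.06,"ax":0,"ay":0,"az":0},{"gripper":1,"x":0,"y":0,"z":0.05,"ax":0,"ay":0,"az":0},{"gripper":1,"x":0,"y":0,"z":0,"ax":0,"ay":0,"az":0}]}}

```text
clock: 26.72
position: [511.9, 138.2, 49.9]
ee_rot: [-0.0, 1.0, -0.0, 0.0]
contact_force: [1.1, -0.9, 2.1]
gripper_width: 16.1
grasp_force: 72.3
```

```bash
python3 s.py 512 137 50
```

```text
t 26.72 pos [511.9 138.2  49.9] y [-0.  1. -0.] F [ 1.1 -0.9  2.1] Ftool [-1.1 -0.9 -2.1] w 16.1 g 72.3
delta cm [-0.01 -0.12 -0.01]
```

Request:
{"method": "send_rows", "body": {"targets": [{"gripper":-0.2,"x":0,"y":0,"z":0,"ax":0,"ay":0,"az":0},{"gripper":-0.2,"x":0,"y":0,"z":0,"ax":0,"ay":0,"az":0},{"gripper":-0.2,"x":0,"y":0,"z":0,"ax":0,"ay":0,"az":0},{"gripper":-0.2,"x":0,"y":0,"z":0,"ax":0,"ay":0,"az":0},{"gripper":-0.2,"x":0,"y":0,"z":0,"ax":0,"ay":0,"az":0}]}}

```text
clock: 27.13
position: [511.8, 138.3, 49.5]
ee_rot: [-0.0, 1.0, 0.0, -0.0]
contact_force: [0.1, -0.0, 0.4]
gripper_width: 51.5
grasp_force: 0.0
```

Request:
{"method": "send_rows", "body": {"targets": [{"gripper":-0.2,"x":0,"y":0,"z":-1,"ax":0,"ay":0,"az":0},{"gripper":-0.2,"x":0,"y":0,"z":-2,"ax":0,"ay":0,"az":0},{"gripper":-0.2,"x":0,"y":0,"z":-3,"ax":0,"ay":0,"az":0},{"gripper":-0.2,"x":0,"y":0,"z":-3,"ax":0,"ay":0,"az":0},{"gripper":-0.2,"x":0,"y":0,"z":-3,"ax":0,"ay":0,"az":0}]}}

```text
clock: 27.55
position: [511.6, 138.1, 171.6]
ee_rot: [-0.0, 1.0, -0.0, 0.0]
contact_force: [0.3, -0.3, -0.7]
gripper_width: 50.8
grasp_force: 0.0
```

Request:
{"method": "send_rows", "body": {"targets": [{"gripper":-0.2,"x":0,"y":0,"z":-1,"ax":0,"ay":0,"az":0},{"gripper":-0.2,"x":0,"y":0,"z":0,"ax":0,"ay":0,"az":0},{"gripper":-0.2,"x":0,"y":0,"z":0,"ax":0,"ay":0,"az":0},{"gripper":-0.2,"x":0,"y":0,"z":0,"ax":0,"ay":0,"az":0},{"gripper":-0.2,"x":0,"y":0,"z":0,"ax":0,"ay":0,"az":0}]}}

```text
clock: 27.97
position: [510.9, 137.7, 178.0]
ee_rot: [0.0, 1.0, -0.001, -0.002]
contact_force: [0.1, 0.2, -0.6]
gripper_width: 51.4
grasp_force: 0.0
```

```bash
python3 s.py
python3 - <<'E'
exec(open('m.py').read())
p,d,w=cloud('side')
big=cv2.resize(p[200:290,200:320],(800,600),interpolation=cv2.INTER_CUBIC).clip(0,255).astype(np.uint8)
cv2.imwrite('pics/end.png',big[:,:,::-1])
q=w[200:290,200:320].reshape(-1,3)
for n,x,y in(('pin',600,137),('bolt',512,137)):
    k=q[np.hypot(q[:,0]-x,q[:,1]-y)<11];print(n,np.nanpercentile(k[:,2],[50,90,97]).round(1))
E
```

```text
t 27.97 pos [510.9 137.7 178. ] y [ 0.     1.    -0.002] F [ 0.1  0.2 -0.6] Ftool [-0.1  0.2  0.6] w 51.4 g 0.0
pin [77.2 95.9 96.3]
bolt [62.3 63.2 63.4]
```

View pics/end.png

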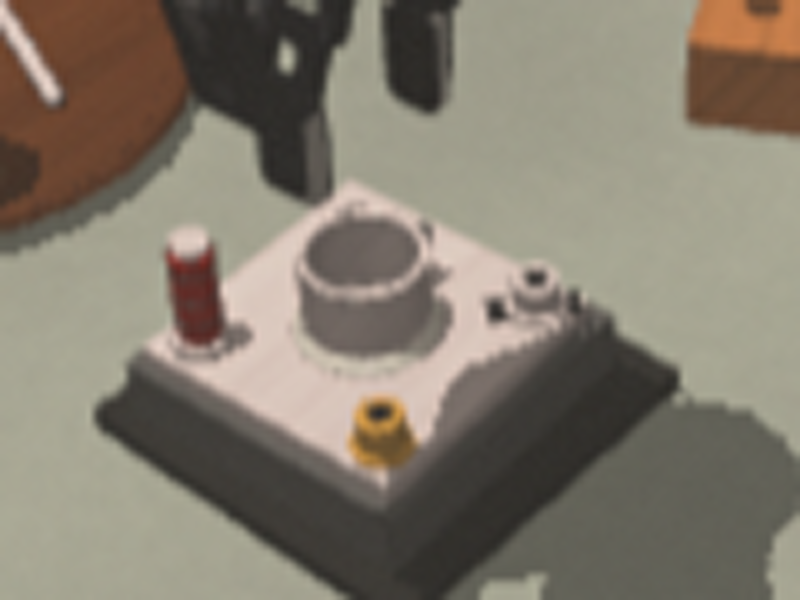

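The end view shows the pin seated at (195,290), top at z ≈ 96, and the bolt seated at (382,435), head top at z ≈ 62.5. Both are at their home heights, and the gripper is clear.

```bash
python3 -c "
from bench import arm
print(arm.job_done())"
```

```text
the job is handed in; nothing more can be done
None
```

The taper pin is pressed fully home and has pulled the flange into line, the brass bolt is fully home in bolt_hole_b, the gripper has let go of everything, and the job was handed in at about 28 s.

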